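# Stir the grinding beads out of the discharge tub

### The job

Pull the gate of the discharge tub all the way out by its knob, then stir the five ceramic beads about with the wooden stick, gently, until every one has dropped through the outlet into the tray below; do not touch the beads with the fingers. Then stand the stick back in its cup and push the gate fully home, leaving the pots and the glass cup alone.

Things in the scene. Friction and masses are not known exactly. Their poses are not given: they have to be found in the camera images.
- stand: Fixed steel discharge stand; origin on the bench under its middle, z up. Square deck 200 x 200 mm on four legs, top 112 mm above the bench; on it, centred, an open round tub (inner radius 76 mm, wall 4 mm, rim 157 mm above the bench). Below, part of it, an open collecting tray 170 x 170 mm, 34 mm high. The gate slides out along the stand's -y axis.
- tub_floor (a point): Centre of the tub's flat floor, 112 mm above the bench.
- outlet (a point): Centre of the round outlet hole (diameter 47 mm) in the tub floor, at floor level, 49 mm from the tub's centre towards the stand's -y side; closed from below by the gate.
- gate (a joint): Slide gate under the outlet: 0 = fully home (outlet shut), 0.055 m = fully out along the stand's -y axis (outlet free). It is stiff (about 8 N) and stays where it is left; firm stops at both ends.
- gate_knob (a point): On the axis of the gate's upright black knob (diameter 20 mm), 12 mm below its top; the knob rises from 101 to 146 mm above the bench, outside the deck, 175 mm from the tub's centre with the gate home. Moves with the gate.
- stick: Wooden stirring stick, 125 mm long, about 80 g. Origin: centre of the underside of its round foot; z along the stick to the top. Foot 30 mm diameter and 34 mm high, then a thin neck (16 mm diameter) to 55 mm, then a square handle 20 x 20 mm (sides along the stick's x and y) from 55 to 125 mm.
- stick_grip (a point): On the stick's axis, in the square handle, 85 mm above its foot: a good place to grip.
- stick_cup: Fixed terracotta cup on a small plywood base (90 x 90 mm, 3 mm thick), in which the stick stands. Origin: on the bench under its centre. Outer diameter 60 mm at the foot, 66 mm at the mouth; mouth inner diameter 58 mm, rim 55 mm above the bench, inner floor 6 mm above the bench (inner diameter 52 mm there).
- pot_ochre: Bystander: glaze pot with an ochre lid, 64 mm diameter, 80 mm high; origin under its centre.
- pot_green: Bystander: glaze pot with a green lid, 60 mm diameter, 74 mm high; origin under its centre.
- glass_cup: Bystander: glass cup with handle, 92 x 114 x 56 mm; origin under its centre.
- bead1: One of five like white ceramic grinding beads, barrel shaped, 26 mm wide, 22 mm high, about 30 g, standing loose in the tub at the start. Origin: its middle.
- bead2: One of five like white ceramic grinding beads, barrel shaped, 26 mm wide, 22 mm high, about 30 g, standing loose in the tub at the start. Origin: its middle.
- bead3: One of five like white ceramic grinding beads, barrel shaped, 26 mm wide, 22 mm high, about 30 g, standing loose in the tub at the start. Origin: its middle.
- bead4: One of five like white ceramic grinding beads, barrel shaped, 26 mm wide, 22 mm high, about 30 g, standing loose in the tub at the start. Origin: its middle.
- bead5: One of five like white ceramic grinding beads, barrel shaped, 26 mm wide, 22 mm high, about 30 g, standing loose in the tub at the start. Origin: its middle.

How it is judged (in metres and radians):
On the way, in this order (a step that is already met when the one before it is completed fails the run):
1. the gate is pulled out to its stop (value of joint gate above 0.048 m), for 0.2 s.
2. all five beads lie in the collecting tray, the gate still out (z of each of bead1, bead2, bead3, bead4, bead5 in the frame of stand below 0.09 m and horizontal distance between each of bead1, bead2, bead3, bead4, bead5 and stand below 0.1 m and value of joint gate above 0.048 m), for 0.2 s.
At the end, for the whole second after the job is handed in: All five beads lie still in the collecting tray under the tub; the gate is home to within 5 mm; the stick stands released and still with its foot on the floor of its cup (foot under 20 mm above the bench, leaning less than 0.5 rad) (z of each of bead1, bead2, bead3, bead4, bead5 in the frame of stand below 0.09 m and horizontal distance between each of bead1, bead2, bead3, bead4, bead5 and stand below 0.1 m and value of joint gate below 0.005 m and horizontal distance between stick and stick_cup below 0.028 m and height (world z) of stick below 0.02 m and angle between stick's own z axis and vertical below 0.5 rad and linear speed of each of stick, bead1, bead2, bead3, bead4, bead5 below 0.03 m/s); the robot touches nothing.
It fails at once if a finger touches a bead (contact force between the fingers and bead1 above 0.3 N or contact force between the fingers and bead2 above 0.3 N or contact force between the fingers and bead3 above 0.3 N or contact force between the fingers and bead4 above 0.3 N or contact force between the fingers and bead5 above 0.3 N).
It fails at once if the stick is pressed on the stand with more than 40 N (contact force between stick and stand above 40 N).
It fails at once if a bystander pot or the glass cup is moved by more than 30 mm or tipped (distance of any of pot_ochre, pot_green, glass_cup from where it was at the start of the episode above 0.03 m or angle between any of pot_ochre, pot_green, glass_cup's own z axis and vertical above 0.4 rad).
It also fails if it takes over 72 s, if anything falls off the work surface, if the arm or the gripper's body presses on something with over 40 N, if the wrist force passes 120 N, or if a joint passes its speed limit or range.

### The arm

A 6-joint arm with a two-finger parallel gripper is mounted at the origin on the work surface; the furniture and walls round the work are solid. World frame = base frame: x ahead of the robot, y to its left, z up, the work surface at z = 0. Lengths are in m, angles in degrees, forces in N, time in s.
With the tool pointing down it reaches from about 0.3 to 0.75 m from the base axis. Payload 8.5 kg.
Tool frame: the origin (TCP) lies between the finger pads; the fingertips stand 17 mm ahead of it and the grasp point (between the pads) lies 2 mm behind it; z points along the fingers, y is the direction in which the jaws open and shut (so a half turn about z gives the same grasp; the last joint's range is limited). The gripper opens to 85 mm and grips with 20 to 120 N. Pads are 22 mm wide; open, the fingers measure 114 mm over their backs; the gripper's body (76 mm by 85 mm) begins 54 mm behind the grasp point. The pads swing forward as they close: fully open they stand 13 mm farther back than shut.
Start: joints at [-77.08, 21.807, 74.336, -0, 83.858, -12.336], TCP at [0.235, -0.497, 0.248] pointing down, gripper open.
Joint ranges: [-178.18, 178.18], [-50.72, 133.34], [12.68, 142.11], [-81.47, 261.47], [9.98, 163.14], [-165.26, 165.26]. Speed limits (degrees/s): [136.94, 136.94, 180, 180, 180, 180].

### API

Orientations are given as a 3x3 rotation matrix whose columns are the frame's x, y, z axes.
In Python, from rig import readout, eyes, env gives the robot as it stands.
- The arm moves only by the tool arm_command, never from a script. Its argument "rows" is text: rows parted by semicolons, each of 7 numbers parted by spaces: the closure, from 0 (fully open) to 1 (shut), then the shift along the tool's x, y, z in mm, then the turn, a rotation vector about the tool's x, y, z in degrees. In form: grip dx dy dz rx ry rz; .... A call has 1 to 5 rows; each row shifts and turns the commanded pose from where the row before left it, along the tool's axes as they then stand; what a row does not reach is not made up. A row lasts 1/12 s, in which the tool goes at most 41.7 mm and 7.16 degrees, less where a joint would pass 70% of its speed; a pose out of reach is approached as far as the arm can. A call with a gripper value outside its range is refused whole. The fingers move at their own pace and stop on an object; "squeeze" is the grip in N (left out, the last holds). Time passes only in rows, so rows that do not move let the fingers close. It gives the time, the measured TCP pose, the force and the opening at its end, in the units of the state.
- readout.observe(): the state, without advancing time (a new reading comes with each control period).
- eyes.get_image(name): name is "scene" or "top"; returns the picture (384x512x3 uint8, red, green, blue); there is no depth.
- eyes.camera_model(name): a dict with "mtx" (3x3 intrinsics, pixels), "view" (4x4, takes a point from world to camera coordinates). Camera axes: x right, y up, looking along -z (the intrinsics and any distortion apply to the point x, -y, -z); pixel columns grow to the right and rows downward; lengths in m; the calibration is good to about 2 mm. A picture is of the moment at which its call begins. camera_model takes no time and is no camera call.
- env.close_job(): hands the job in, once; it reports no verdict.
The state is a dict: "time_s": time; "q": joint angles; "qvel": joint speeds; "joint_efforts": joint torques, N m; "position": TCP position; "tool_rot": TCP orientation; "ft_force": force on the tool from outside, world axes, zero at the start; "wrist_torque": the same for the moment, N m; "grip_width": finger opening in m.
Only numpy, scipy, OpenCV 4.12 (cv2) and the standard library are available. Lean on these libraries where they do the work, as an engineer would, in place of code of your own. Each camera call takes 0.05 s, during which the arm holds its last target. There are 200 camera calls.

## Working session

There is one attempt and no reset: what is moved stays moved. The work goes in short steps, Python scripts to look and compute and a tool call to move; the robot and the scene stay as the last step left them, time stands still between calls to the robot, and variables do not carry over. Pictures are saved under pics/ and viewed, about 8 in all and at most 12, crops included, and the job is handed in when it is done.

Besides the shell and the picture viewer there is one more tool, called as name(argument=value, ...) on one line, values as JSON. arm_command: Moves the arm, as the interface text tells. Its arguments: {"type":"object","properties":{"rows":{"type":"string"},"squeeze":{"type":"number"}},"required":["rows"]}

```bash
ls; mkdir -p pics; python3 - <<'E'
from rig import readout, eyes, env
import cv2,numpy as np
print(readout.observe())
for n in("scene","top"):
    im=eyes.get_image(n); cv2.imwrite(f"pics/{n}0.png",im[:,:,::-1]); m=eyes.camera_model(n); print(n,m)
E
```

```text
pics
{'time_s': 0.0, 'q': array([-7.70806840e+01,  2.18419530e+01,  7.43842929e+01, -5.63440209e-04,
        8.38572287e+01, -1.23349955e+01]), 'qvel': array([ 0.04243577, -0.04587386,  0.00880895,  0.11074283, -0.03455288,
        0.05077911]), 'joint_efforts': array([-4.28009826e-04, -4.48461199e+01, -2.31282806e+01, -2.49415070e-04,
        4.70202984e-03,  3.01259126e-05]), 'position': array([ 0.23459319, -0.49717172,  0.24770544]), 'tool_rot': array([[ 9.04422642e-01,  4.26637518e-01, -3.35262787e-04],
       [ 4.26637543e-01, -9.04421581e-01,  1.41783832e-03],
       [ 3.01684120e-04, -1.42536077e-03, -9.99998939e-01]]), 'ft_force': array([0.11297904, 0.34363462, 0.4931128 ]), 'wrist_torque': array([-0.01851571,  0.00373089, -0.03432855]), 'grip_width': 0.085760646028333}
scene {'mtx': array([[466.21593962,   0.        , 251.88990237],
       [  0.        , 466.21593962, 187.24126827],
       [  0.        ,   0.        ,   1.        ]]), 'view': array([[-0.90207143, -0.43130441, -0.01560871,  0.51600084],
       [ 0.17785929, -0.40445746,  0.89709545, -0.21384034],
       [-0.39323428,  0.80646802,  0.44156101, -1.27582683],
       [ 0.        ,  0.        ,  0.        ,  1.        ]])}
top {'mtx': array([[402.1598446 ,   0.        , 257.88385217],
       [  0.        , 402.1598446 , 193.81254321],
       [  0.        ,   0.        ,   1.        ]]), 'view': array([[-0.01390746, -0.99971484,  0.01941166, -0.02477278],
       [ 0.98603881, -0.01049036,  0.16618489, -0.57491704],
       [-0.16593387,  0.02145186,  0.98590353, -1.1570294 ],
       [ 0.        ,  0.        ,  0.        ,  1.        ]])}
```

View pics/scene0.png

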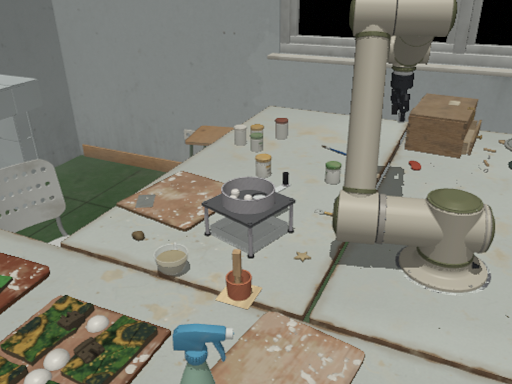

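View pics/top0.png

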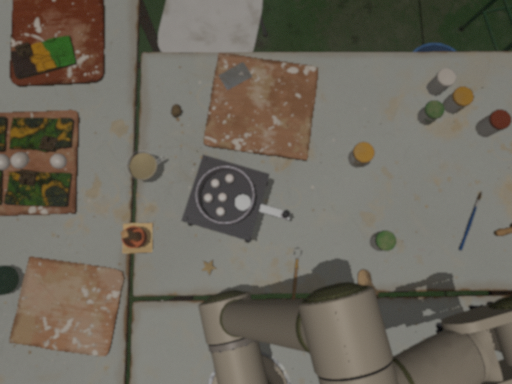

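The scene view shows the stand at about (250,200), the knob at (286,178) and the stick in its cup at (238,280). In the top view the tub is at (225,194), with five beads left of the outlet at (243,203). The knob is at (288,215), the stick cup at (137,237), the glass cup at (145,166), and the pots at (364,153) and (384,240).

```bash
cat > h.py <<'E'
from rig import readout, eyes, env
import cv2,numpy as np
def ray(n,u,v):
    m=eyes.camera_model(n);K=m['mtx'];V=m['view'];R=V[:3,:3];t=V[:3,3]
    d=np.array([(u-K[0,2])/K[0,0],-(v-K[1,2])/K[1,1],-1.]);return -R.T@t,R.T@d
def plane(n,u,v,z):
    o,d=ray(n,u,v);return o+d*(z-o[2])/d[2]
def tri(pt,ps):
    o1,d1=ray('top',*pt);o2,d2=ray('scene',*ps)
    s=np.linalg.lstsq(np.c_[d1,-d2],o2-o1,rcond=None)[0]
    a=o1+s[0]*d1;b=o2+s[1]*d2;return (a+b)/2,np.linalg.norm(a-b)
def proj(n,p):
    m=eyes.camera_model(n);c=m['view']@np.r_[p,1];q=m['mtx']@np.array([c[0],-c[1],-c[2]]);return q[:2]/q[2]
def grab(n):
    return eyes.get_image(n)[:,:,::-1].copy()
def crop(im,x,y,w,h,k): return cv2.resize(im[y:y+h,x:x+w],None,fx=k,fy=k,interpolation=cv2.INTER_CUBIC)
E
python3 - <<'E'
from h import *
t=cv2.imread('pics/top0.png');s=cv2.imread('pics/scene0.png')
a=crop(t,115,145,190,115,4);b=crop(s,195,140,110,165,3)
cv2.imwrite('pics/c1.png',a);
c=np.zeros((600,800,3),np.uint8);c[:460,:760]=a;cv2.imwrite('pics/c1.png',c[:460,:760])
cv2.imwrite('pics/c2.png',crop(s,195,155,115,150,4))
# beads: bright white blobs in top inside tub
hsv=cv2.cvtColor(t,cv2.COLOR_BGR2HSV)
for nm,im,roi in(('top',t,(180,150,120,100)),('scene',s,(215,165,80,50))):
    x,y,w,h=roi;g=cv2.cvtColor(im,cv2.COLOR_BGR2GRAY)[y:y+h,x:x+w]
    for lab,mk in(('white',g>170),('black',g<38)):
        n,_,st,ce=cv2.connectedComponentsWithStats(mk.astype(np.uint8))
        print(nm,lab,[(np.round(ce[i]+[x,y],1).tolist(),int(st[i][4]),st[i][:4].tolist()) for i in range(1,n) if st[i][4]>8])
E
```

```text
top white []
top black []
scene white [([233.2, 172.2], 469, [0, 0, 41, 18]), ([282.9, 179.1], 510, [50, 0, 30, 34]), ([234.7, 191.0], 28, [17, 24, 7, 5]), ([232.9, 196.4], 18, [15, 30, 6, 4]), ([247.6, 197.1], 29, [30, 30, 6, 5]), ([258.6, 196.6], 33, [38, 30, 12, 4]), ([294.0, 209.0], 11, [79, 39, 1, 11]), ([285.2, 213.3], 12, [67, 47, 6, 3])]
scene black [([285.3, 178.0], 50, [68, 7, 5, 12])]
```

View pics/c1.png

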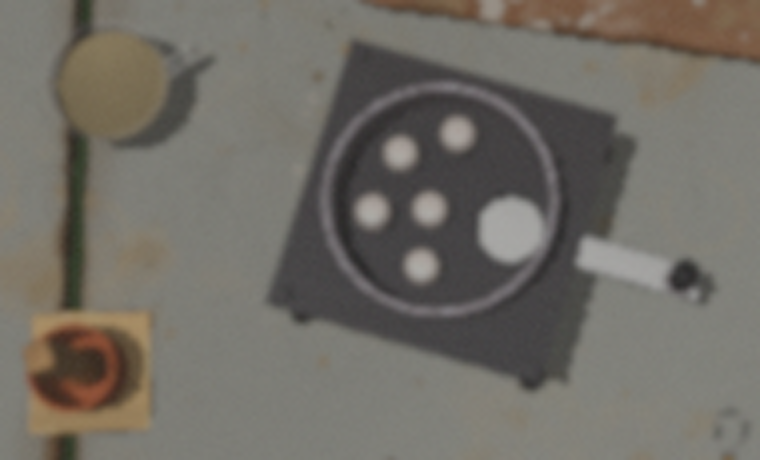

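View pics/c2.png

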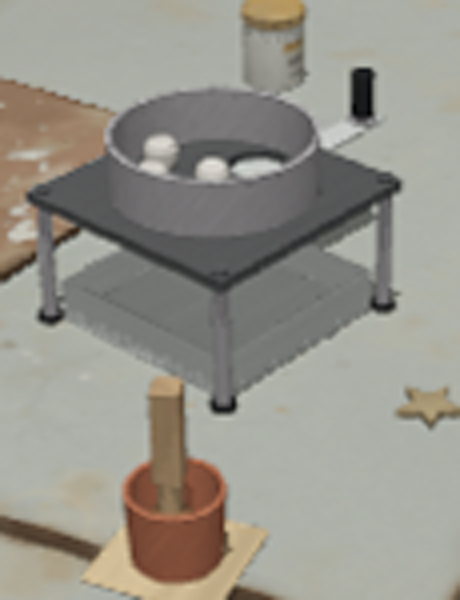

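In the top crop the rim is centred at (441,199), the knob top is at (685,273), the outlet at (511,230), the stick top at (40,355) and the cup mouth at (73,368). In the scene crop the rim centre is at (212,139), the knob top at (363,70), the stick top at (167,383) and the cup mouth at (176,488).

```bash
cat >> h.py <<'E'
def T(p): return (115+(p[0]+.5)/4-.5,145+(p[1]+.5)/4-.5)
def S(p): return (195+(p[0]+.5)/4-.5,155+(p[1]+.5)/4-.5)
E
python3 - <<'E'
from h import *
np.set_printoptions(precision=4,suppress=True)
for n,a,b in(('rim',(441,199),(212,139)),('knobtop',(685,273),(363,70)),('sticktop',(40,355),(167,383)),('cupmouth',(73,368),(176,488)),('outlet',(511,230),(258,168))):
    print(n,*tri(T(a),S(b)))
P=lambda p,z:plane('top',*T(p),z)
c=P((441,199),.157);print('rim c',c)
for e in((322,199),(560,199),(441,82),(441,316)): print('r',np.linalg.norm(P(e,.157)-c))
k=P((685,273),.146);print('knob',k,np.linalg.norm((k-c)[:2]),np.degrees(np.arctan2(*(c-k)[:2][::-1])))
o=P((511,230),.106);print('outlet',o,np.linalg.norm((o-c)[:2]),np.degrees(np.arctan2(*(c-o)[:2][::-1])))
d=[P(p,.112) for p in((355,42),(617,118),(533,378),(268,302))];
D=np.mean(d,0);print('deck c',D,[np.linalg.norm(d[i]-d[i-1]) for i in range(4)],[np.degrees(np.arctan2(*(d[i]-d[i-1])[:2][::-1])) for i in range(4)])
for b in((457,133),(400,152),(372,211),(430,208),(421,265)): print('bead',P(b,.134)[:2])
print('stick',P((40,355),.131),'cup',P((73,368),.055))
q=[P(p,.003) for p in((33,312),(150,314),(152,432),(28,432))];print('base',np.mean(q,0))
E
```

```text
rim [0.5559 0.0603 0.1486] 0.0024691101753733613
knobtop [ 0.503  -0.1061  0.145 ] 0.003323610082939552
sticktop [0.4535 0.3345 0.1295] 0.0037994117947799766
cupmouth [0.4497 0.3341 0.0522] 0.0031597194918860467
outlet [0.5404 0.0134 0.1054] 0.00228026379927708
rim c [0.5557 0.0603 0.157 ]
r 0.08063484171226655
r 0.08086964150873402
r 0.08161300255016926
r 0.07963972641005336
knob [ 0.5045 -0.1055  0.146 ] 0.1734955663536166 72.83851795288226
outlet [0.5414 0.0138 0.106 ] 0.04863364213331693 72.91414083272629
deck c [0.5567 0.0613 0.112 ] [np.float64(0.19590733028706073), np.float64(0.19613175078414477), np.float64(0.19446227453005752), np.float64(0.19270027685736238)] [np.float64(-17.540780134142462), np.float64(-107.10341299765055), np.float64(161.44305444520853), np.float64(73.34315927383032)]
bead [0.6062 0.0505]
bead [0.5931 0.0902]
bead [0.5516 0.1094]
bead [0.5533 0.0693]
bead [0.5136 0.0755]
stick [0.4552 0.3348 0.131 ] cup [0.451 0.334 0.055]
base [0.451  0.3354 0.003 ]
```

arm_command(rows="0 27 -16 0 0 0 0;0 27 -16 0 0 0 0;0 27 -16 0 0 0 0;0 27 -16 0 0 0 0;0 27 -16 0 0 0 0")

```text
time_s: 0.52
position: [0.3231, -0.366, 0.2481]
tool_rot: [[0.905, 0.426, -0.0], [0.426, -0.905, 0.001], [-0.0, -0.001, -1.0]]
ft_force: [0.9, 0.4, 0.6]
grip_width: 0.0855
```

arm_command(rows="0 27 -16 0 0 0 0;0 27 -16 0 0 0 0;0 27 -16 0 0 0 0;0 27 -16 0 0 0 0;0 27 -16 0 0 0 0")

```text
time_s: 0.93
position: [0.4111, -0.236, 0.2481]
tool_rot: [[0.904, 0.427, -0.0], [0.427, -0.904, 0.0], [-0.0, -0.0, -1.0]]
ft_force: [-0.0, -0.5, -0.4]
grip_width: 0.0853
```

arm_command(rows="0 28 -16 0 0 0 0;0 28 -16 0 0 0 0;0 28 -16 0 0 0 0;0 28 -16 0 0 0 0;0 28 -16 0 0 0 0")

```text
time_s: 1.35
position: [0.5036, -0.1038, 0.2481]
tool_rot: [[0.904, 0.427, -0.001], [0.427, -0.904, 0.0], [-0.0, -0.0, -1.0]]
ft_force: [0.6, -0.7, -0.3]
grip_width: 0.0853
```

arm_command(rows="0 0 0 0 0 0 -6.8;0 0 0 0 0 0 -6.8;0 0 0 0 0 0 -6.8;0 0 0 0 0 0 -6.8;0 0 0 0 0 0 -6.8")

```text
time_s: 1.77
position: [0.503, -0.1052, 0.248]
tool_rot: [[0.506, 0.863, -0.001], [0.863, -0.506, 0.0], [-0.0, -0.001, -1.0]]
ft_force: [-0.3, -0.0, 0.0]
grip_width: 0.0855
```

arm_command(rows="0 0 0 0 0 0 -6.8;0 0 0 0 0 0 -6.8;0 0 0 0 0 0 0")

```text
time_s: 2.02
position: [0.5029, -0.1054, 0.248]
tool_rot: [[0.291, 0.957, -0.001], [0.957, -0.291, 0.0], [0.0, -0.001, -1.0]]
ft_force: [-0.0, -0.2, 0.5]
grip_width: 0.0855
```

```bash
cat >> h.py <<'E'
def rel(p,yaw=None):
    "shift in tool axes, mm, from the TCP to world point p"
    o=readout.observe();return np.round(o['tool_rot'].T@(np.array(p)-o['position'])*1000,1)
def st():
    o=readout.observe();R=o['tool_rot'];print(round(o['time_s'],2),np.round(o['position'],4),'tooly',np.round(np.degrees(np.arctan2(R[1,1],R[0,1])),1),'z',np.round(R[:,2],3),'F',np.round(o['ft_force'],1),'w',round(o['grip_width'],4),'q6',np.round(o['q'][5],1))
E
python3 - <<'E'
from h import *
st();print(rel((.504,-.106,.132)))
s=cv2.imread('pics/scene0.png');t=cv2.imread('pics/top0.png')
cv2.imwrite('pics/c3.png',np.hstack([crop(s,222,245,36,56,10),crop(t,118,220,40,56,10)]))
E
```

```text
2.02 [ 0.5029 -0.1054  0.248 ] tooly -16.9 z [-0.001  0.    -1.   ] F [-0.  -0.2  0.5] w 0.0855 q6 -8.1
[ -0.3   1.3 116. ]
```

View pics/c3.png

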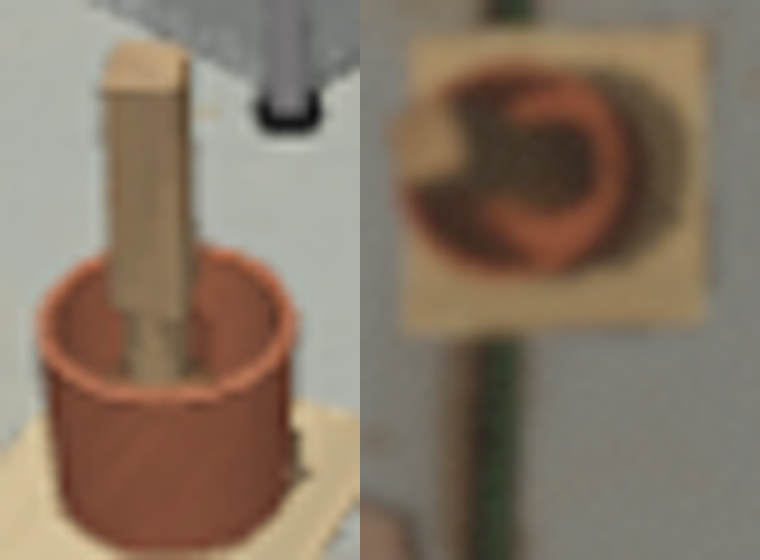

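The crops show the handle at (148,180) in the scene half, with one face nearly square to that camera. In the top half it is at (430,145), its sides turned about 10–20° from world x. The knob comes first.

arm_command(rows="0 0 1 25 0 0 0;0 0 0 25 0 0 0;0 0 0 25 0 0 0;0 0 0 22 0 0 0;0 0 0 19 0 0 0")

```text
time_s: 2.43
position: [0.5036, -0.1055, 0.1307]
tool_rot: [[0.299, 0.954, -0.001], [0.954, -0.299, 0.001], [0.0, -0.001, -1.0]]
ft_force: [1.0, 0.3, 0.1]
grip_width: 0.0854
```

arm_command(rows="1 0 0 0 0 0 0;1 0 0 0 0 0 0;1 0 0 0 0 0 0;1 0 0 0 0 0 0;1 0 0 0 0 0 0", squeeze=80)

```text
time_s: 2.85
position: [0.5044, -0.1059, 0.1334]
tool_rot: [[0.295, 0.955, 0.002], [0.955, -0.295, -0.001], [-0.0, 0.002, -1.0]]
ft_force: [-0.2, 0.4, 0.4]
grip_width: 0.0253
```

arm_command(rows="1 0 0 0 0 0 0;1 0 0 0 0 0 0;1 0 0 0 0 0 0")

```text
time_s: 3.1
position: [0.5049, -0.1061, 0.1336]
tool_rot: [[0.295, 0.955, 0.003], [0.955, -0.295, -0.001], [-0.0, 0.003, -1.0]]
ft_force: [2.4, 0.9, 6.3]
grip_width: 0.0182
```

Gripped (about 20 mm). Next I pull along tool −x, 58 mm in small rows so the stop is met gently.

arm_command(rows="1 -4 0 0 0 0 0;1 -6 0 0 0 0 0;1 -8 0 0 0 0 0;1 -8 0 0 0 0 0;1 -8 0 0 0 0 0")

```text
time_s: 3.52
position: [0.4952, -0.1376, 0.1336]
tool_rot: [[0.295, 0.956, 0.004], [0.956, -0.295, 0.001], [0.002, 0.004, -1.0]]
ft_force: [5.9, 7.4, 7.7]
grip_width: 0.0181
```

arm_command(rows="1 -8 0 0 0 0 0;1 -6 0 0 0 0 0;1 -4 0 0 0 0 0;1 -3 0 0 0 0 0;1 0 0 0 0 0 0")

```text
time_s: 3.93
position: [0.4888, -0.1582, 0.1336]
tool_rot: [[0.295, 0.955, 0.004], [0.955, -0.295, -0.0], [0.001, 0.003, -1.0]]
ft_force: [2.3, 3.0, 6.3]
grip_width: 0.0178
```

arm_command(rows="1 -2 0 0 0 0 0;1 -1 0 0 0 0 0;1 0 0 0 0 0 0;0 0 0 0 0 0 0;0 0 0 0 0 0 0")

```text
time_s: 4.35
position: [0.4869, -0.1609, 0.1326]
tool_rot: [[0.294, 0.956, 0.0], [0.956, -0.294, -0.0], [-0.0, 0.0, -1.0]]
ft_force: [-0.4, -0.3, 0.7]
grip_width: 0.041
```

arm_command(rows="0 0 0 0 0 0 0;0 0 0 0 0 0 0;0 0 0 -25 0 0 0;0 0 0 -30 0 0 0;0 0 0 -30 0 0 0")

```text
time_s: 4.77
position: [0.4864, -0.1612, 0.2181]
tool_rot: [[0.295, 0.955, -0.002], [0.955, -0.295, 0.001], [0.0, -0.002, -1.0]]
ft_force: [0.4, -0.8, -0.3]
grip_width: 0.0852
```

arm_command(rows="0 0 0 -30 0 0 0;0 0 0 -5 0 0 0;0 0 0 0 0 0 0")

```text
time_s: 5.02
position: [0.4873, -0.1616, 0.254]
tool_rot: [[0.295, 0.955, 0.003], [0.955, -0.295, -0.002], [-0.001, 0.004, -1.0]]
ft_force: [0.7, 0.4, -0.6]
grip_width: 0.0855
```

```bash
python3 - <<'E'
from h import *
st();print(rel((.454,.3345,.25)))
E
```

```text
5.02 [ 0.4873 -0.1616  0.254 ] tooly -17.2 z [ 0.003 -0.002 -1.   ] F [ 0.7  0.4 -0.6] w 0.0855 q6 -14.4
[ 464.2 -178.2    2.8]
```

arm_command(rows="0 31 -12 0 0 0 0;0 31 -12 0 0 0 0;0 31 -12 0 0 0 0;0 31 -12 0 0 0 0;0 31 -12 0 0 0 0")

```text
time_s: 5.43
position: [0.4743, 0.006, 0.2507]
tool_rot: [[0.295, 0.955, -0.003], [0.955, -0.295, 0.001], [-0.0, -0.003, -1.0]]
ft_force: [1.1, 0.4, -0.3]
grip_width: 0.0853
```

arm_command(rows="0 31 -12 0 0 0 0;0 31 -12 0 0 0 0;0 31 -12 0 0 0 0;0 31 -12 0 0 0 0;0 31 -12 0 0 0 0")

```text
time_s: 5.85
position: [0.4627, 0.1719, 0.2507]
tool_rot: [[0.295, 0.955, -0.003], [0.955, -0.295, -0.0], [-0.001, -0.003, -1.0]]
ft_force: [0.6, -0.1, 0.5]
grip_width: 0.0857
```

arm_command(rows="0 31 -12 0 0 0 0;0 31 -12 0 0 0 0;0 31 -12 0 0 0 0;0 31 -12 0 0 0 0;0 31 -12 0 0 0 0")

```text
time_s: 6.27
position: [0.4512, 0.3376, 0.2504]
tool_rot: [[0.295, 0.955, -0.003], [0.955, -0.295, -0.001], [-0.002, -0.002, -1.0]]
ft_force: [0.7, -0.8, -0.3]
grip_width: 0.0853
```

arm_command(rows="0 0 0 0 0 0 -6.4;0 0 0 0 0 0 -6.4;0 0 0 0 0 0 -6.4;0 0 0 0 0 0 -6.4;0 0 0 0 0 0 -6.4")

```text
time_s: 6.68
position: [0.4516, 0.336, 0.2503]
tool_rot: [[-0.262, 0.965, -0.003], [0.965, 0.262, -0.002], [-0.001, -0.003, -1.0]]
ft_force: [-0.3, -0.7, -1.0]
grip_width: 0.0852
```

arm_command(rows="0 0 0 0 0 0 0;0 0 0 0 0 0 0")

```text
time_s: 6.85
position: [0.4518, 0.336, 0.2509]
tool_rot: [[-0.253, 0.967, -0.002], [0.967, 0.253, -0.001], [-0.001, -0.002, -1.0]]
ft_force: [0.0, -0.6, -0.1]
grip_width: 0.0854
```

```bash
python3 - <<'E'
from h import *
st();print(rel((.454,.3345,.089)))
t=grab('top');s=grab('scene');cv2.imwrite('pics/t1.png',t);cv2.imwrite('pics/s1.png',s)
cv2.imwrite('pics/c4.png',np.hstack([crop(t,175,145,125,110,4),crop(s,210,160,75,110,4)]))
E
```

```text
6.85 [0.4518 0.336  0.2509] tooly 14.7 z [-0.002 -0.001 -1.   ] F [ 0.  -0.6 -0.1] w 0.0854 q6 9.9
[ -1.9   2.2 161.9]
```

View pics/c4.png

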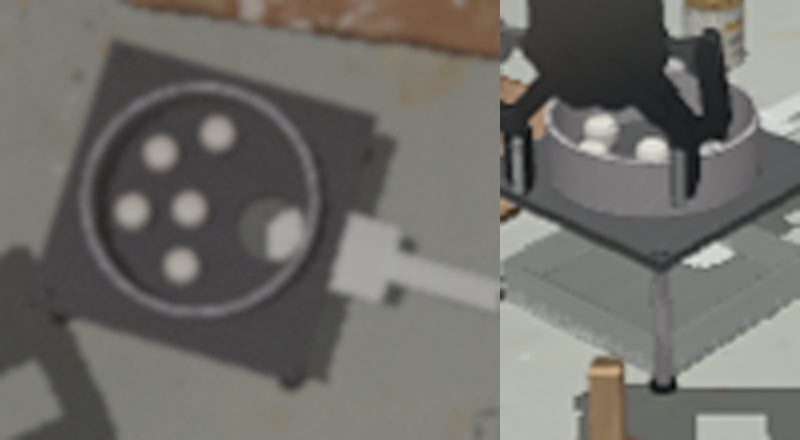

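The crop shows the gate plate clear of the tub at (365,258) and the outlet open, with the lit tray visible through it at (275,230). The beads have not moved. Now I go down on the stick.

arm_command(rows="0 -1 1 25 0 0 0;0 -1 1 30 0 0 0;0 0 0 30 0 0 0;0 0 0 30 0 0 0;0 0 0 25 0 0 0")

```text
time_s: 7.37
position: [0.4538, 0.3344, 0.1101]
tool_rot: [[-0.254, 0.967, -0.002], [0.967, 0.254, -0.001], [-0.0, -0.002, -1.0]]
ft_force: [0.2, -0.2, -1.1]
grip_width: 0.0855
```

arm_command(rows="0 0 0 22 0 0 0;1 0 0 0 0 0 0;1 0 0 0 0 0 0;1 0 0 0 0 0 0;1 0 0 0 0 0 0", squeeze=50)

```text
time_s: 7.78
position: [0.4551, 0.3352, 0.092]
tool_rot: [[-0.256, 0.967, 0.003], [0.967, 0.256, 0.001], [0.0, 0.003, -1.0]]
ft_force: [1.0, 0.5, 0.3]
grip_width: 0.039
```

arm_command(rows="1 0 0 0 0 0 0;1 0 0 0 0 0 0;1 0 0 0 0 0 0;1 0 0 0 0 0 0;1 0 0 0 0 0 0")

```text
time_s: 8.2
position: [0.4549, 0.3351, 0.0916]
tool_rot: [[-0.256, 0.967, 0.002], [0.967, 0.256, 0.001], [0.0, 0.002, -1.0]]
ft_force: [-1.0, -0.3, 5.4]
grip_width: 0.0193
```

Gripped at 19–20 mm. Next I lift and turn back to the stand's axes.

arm_command(rows="1 0 0 -15 0 0 0;1 0 0 -25 0 0 0;1 0 0 -30 0 0 0;1 0 0 -30 0 0 0;1 0 0 -30 0 0 0")

```text
time_s: 8.62
position: [0.4541, 0.3347, 0.222]
tool_rot: [[-0.256, 0.967, 0.0], [0.967, 0.256, 0.0], [0.0, 0.0, -1.0]]
ft_force: [0.1, -0.2, -1.2]
grip_width: 0.0196
```

arm_command(rows="1 0 0 -30 0 0 0;1 0 0 -25 0 0 0;1 0 0 0 0 0 0")

```text
time_s: 8.87
position: [0.4555, 0.3354, 0.281]
tool_rot: [[-0.256, 0.967, 0.009], [0.967, 0.256, 0.004], [0.002, 0.01, -1.0]]
ft_force: [-0.4, 1.0, -0.4]
grip_width: 0.0192
```

arm_command(rows="1 0 0 0 0 0 6.4;1 0 0 0 0 0 6.4;1 0 0 0 0 0 6.4;1 0 0 0 0 0 6.4;1 0 0 0 0 0 6.4")

```text
time_s: 9.28
position: [0.4542, 0.3347, 0.2749]
tool_rot: [[0.3, 0.954, -0.001], [0.954, -0.3, -0.0], [-0.0, -0.001, -1.0]]
ft_force: [0.4, 0.4, 0.2]
grip_width: 0.0192
```

```bash
cat >> h.py <<'E'
C=np.array([.556,.061]);a=np.radians(-17);XS=np.array([np.cos(a),np.sin(a)]);YS=np.array([-np.sin(a),np.cos(a)])
def W(x,y,z): return np.r_[C+(x*XS+y*YS)/1000,z]
def L(p): d=(np.array(p)[:2]-C)*1000; return np.round([d@XS,d@YS],1)
E
python3 - <<'E'
from h import *
st();print('local',L(readout.observe()['position']),rel(W(0,58,.2754)))
t=grab('top');s=grab('scene');cv2.imwrite('pics/t2.png',t);cv2.imwrite('pics/s2.png',s)
cv2.imwrite('pics/c5.png',np.hstack([crop(t,85,185,100,100,4),crop(s,185,185,100,100,4)]))
for b in((.6062,.0505),(.5931,.0902),(.5516,.1094),(.5533,.0693),(.5136,.0755)):print(L(b))
E
```

```text
9.28 [0.4542 0.3347 0.2749] tooly -17.5 z [-0.001 -0.    -1.   ] F [0.4 0.4 0.2] w 0.0192 q6 41.8
local [-177.4  232. ] [-172.5  178.8   -0.5]
[51.1  4.6]
[26.9 38.8]
[-18.4  45. ]
[-5.   7.1]
[-44.8   1.5]
```

View pics/c5.png

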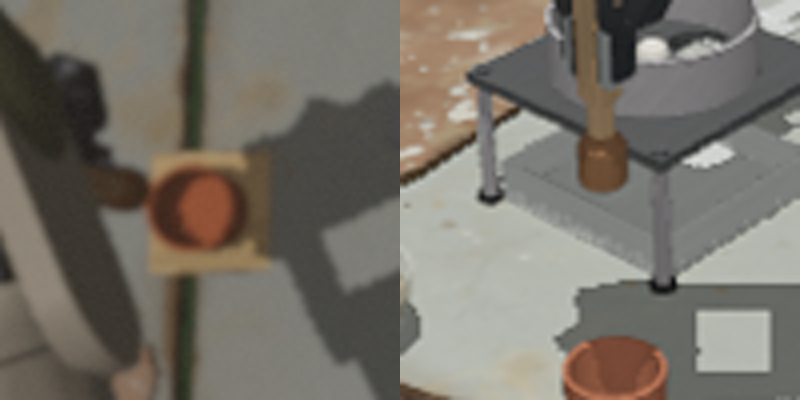

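The crops show the cup empty and the stick held upright, with its foot at (603,165) in the scene half and (122,187) in the top half. It may lean a little, so I check that against the projection.

```bash
python3 - <<'E'
from h import *
p=readout.observe()['position'];f=p-[0,0,.0856-.017]
print('exp foot mid px',proj('scene',f),proj('top',f),'handle',proj('scene',p+[0,0,.02]))
# segment stick colour in scene below the gripper
s=cv2.imread('pics/s2.png');hsv=cv2.cvtColor(s,cv2.COLOR_BGR2HSV)
m=cv2.inRange(hsv,(8,70,60),(25,255,230))[185:240,225:250];
for r in range(0,55,4):
    x=np.flatnonzero(m[r]);print(r+185,(x.min()+225,x.max()+225) if len(x) else None)
g=lambda q:(185+(q[0]-400+.5)/4-.5,185+(q[1]+.5)/4-.5)
print(tri((85+122.5/4-.5,185+187.5/4-.5),g((603,165))),f)
E
```

```text
exp foot mid px [234.26209677 222.77975157] [115.50651809 231.69917948] handle [232.99636243 188.94892858]
185 (np.int64(228), np.int64(233))
189 (np.int64(228), np.int64(233))
193 (np.int64(228), np.int64(233))
197 (np.int64(229), np.int64(233))
201 (np.int64(229), np.int64(233))
205 (np.int64(230), np.int64(233))
209 (np.int64(231), np.int64(238))
213 (np.int64(232), np.int64(237))
217 (np.int64(232), np.int64(238))
221 (np.int64(230), np.int64(241))
225 (np.int64(230), np.int64(241))
229 (np.int64(230), np.int64(241))
233 None
237 None
(array([0.4532246 , 0.33683775, 0.19982845]), np.float64(0.005046446467292031)) [0.45421939 0.33475709 0.2063371 ]
```

arm_command(rows="1 -20 13 0 0 0 0;1 -20 13 0 0 0 0;1 -20 13 0 0 0 0;1 -20 13 0 0 0 0;1 -20 13 0 0 0 0")

```text
time_s: 9.8
position: [0.4871, 0.2191, 0.2751]
tool_rot: [[0.291, 0.957, -0.0], [0.957, -0.291, -0.0], [-0.0, -0.0, -1.0]]
ft_force: [1.1, 0.6, 0.9]
grip_width: 0.0196
```

arm_command(rows="1 -20 13 0 0 0 0;1 -20 13 0 0 0 0;1 -20 13 0 0 0 0;1 -20 13 0 0 0 0;1 -16 13 0 0 0 0")

```text
time_s: 10.22
position: [0.5209, 0.1078, 0.2752]
tool_rot: [[0.291, 0.957, -0.0], [0.957, -0.291, -0.0], [-0.0, -0.0, -1.0]]
ft_force: [0.4, -0.1, -0.6]
grip_width: 0.0195
```

arm_command(rows="1 0 0 0 0 0 0;1 0 0 0 0 0 0")

```text
time_s: 10.38
position: [0.5209, 0.1086, 0.275]
tool_rot: [[0.294, 0.956, -0.001], [0.956, -0.294, 0.0], [-0.0, -0.001, -1.0]]
ft_force: [0.0, 0.0, -0.4]
grip_width: 0.0192
```

```bash
cat >> h.py <<'E'
def rows(path):
    "tool-axis steps along local waypoints, first = commanded now"
    p=np.array(path,float);d=np.diff(p,axis=0);c=np.zeros(2);out=[]
    for q in np.round(np.cumsum(d,0)): out.append(q-c);c=q
    R=[f"1 {int(e[1])} {int(e[0])} 0 0 0 0" for e in out]
    for i in range(0,len(R),5): print(';'.join(R[i:i+5]))
def arc(r,a0,a1,n): t=np.radians(np.linspace(a0,a1,n+1)); return list(zip(r*np.cos(t),r*np.sin(t)))
E
python3 - <<'E'
from h import *
st();l=L(readout.observe()['position']);print(l,rel(W(-46,36,.2026)))
rows(arc(57,142,242,18))
t=grab('top');s=grab('scene');cv2.imwrite('pics/t3.png',t);cv2.imwrite('pics/s3.png',s)
cv2.imwrite('pics/c6.png',np.hstack([crop(t,170,140,100,110,4),crop(s,205,130,95,110,4)]))
E
```

```text
10.38 [0.5209 0.1086 0.275 ] tooly -17.1 z [-0.001  0.    -1.   ] F [ 0.   0.  -0.4] w 0.0192 q6 16.1
[-47.4  35.2] [ 0.8  1.5 72.4]
1 -5 -3 0 0 0 0;1 -4 -3 0 0 0 0;1 -5 -2 0 0 0 0;1 -6 -2 0 0 0 0;1 -5 -1 0 0 0 0
1 -5 -1 0 0 0 0;1 -6 0 0 0 0 0;1 -5 0 0 0 0 0;1 -6 1 0 0 0 0;1 -5 2 0 0 0 0
1 -5 1 0 0 0 0;1 -5 3 0 0 0 0;1 -5 3 0 0 0 0;1 -5 3 0 0 0 0;1 -4 4 0 0 0 0
1 -3 4 0 0 0 0;1 -4 4 0 0 0 0;1 -2 5 0 0 0 0
```

View pics/c6.png

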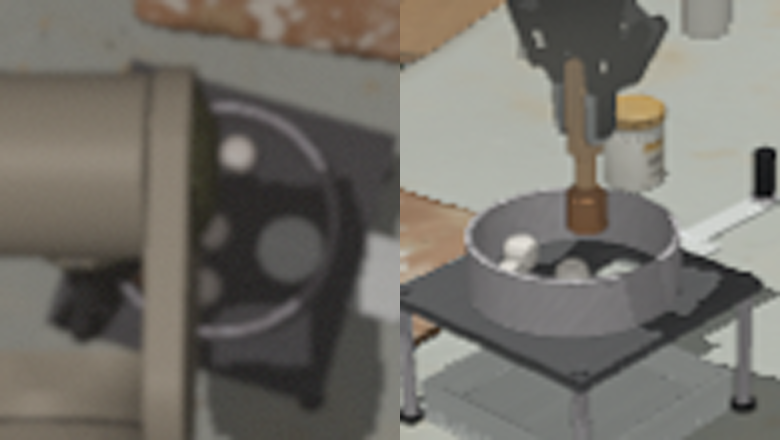

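The crops show the arm hiding the tub's left half in the top view, with the outlet visible at (290,248). The stick foot is at (586,210) in the scene half, clear of the beads. I lower it at (−47,35), then sweep along the wall.

arm_command(rows="1 0 1 15 0 0 0;1 0 0 20 0 0 0;1 0 0 15 0 0 0;1 0 0 12 0 0 0;1 0 0 6 0 0 0")

```text
time_s: 10.9
position: [0.5212, 0.1097, 0.206]
tool_rot: [[0.292, 0.956, -0.002], [0.956, -0.292, -0.0], [-0.001, -0.001, -1.0]]
ft_force: [0.3, -0.7, -0.8]
grip_width: 0.0193
```

arm_command(rows="1 0 0 2 0 0 0;1 0 0 0 0 0 0")

```text
time_s: 11.07
position: [0.5216, 0.1095, 0.2054]
tool_rot: [[0.294, 0.956, -0.0], [0.956, -0.294, 0.0], [0.0, -0.0, -1.0]]
ft_force: [0.8, -0.3, -1.5]
grip_width: 0.0195
```

```bash
python3 - <<'E'
from h import *
st();print(L(readout.observe()['position']))
p=np.array([.5209,.1086,.275]);print(proj('scene',p-[0,0,.0856-.017]),'seen 251.1 182.1')
E
```

```text
11.07 [0.5216 0.1095 0.2054] tooly -17.1 z [-0.  0. -1.] F [ 0.8 -0.3 -1.5] w 0.0195 q6 16.2
[-47.1  36.4]
[250.47562568 180.06402071] seen 251.1 182.1
```

arm_command(rows="1 -5 -1 2 0 0 0;1 -4 -3 1 0 0 0;1 -5 -2 0 0 0 0;1 -6 -2 0 0 0 0;1 -5 -1 0 0 0 0")

```text
time_s: 11.48
position: [0.5054, 0.0871, 0.2026]
tool_rot: [[0.295, 0.956, 0.0], [0.956, -0.295, -0.0], [0.0, 0.0, -1.0]]
ft_force: [0.5, 0.5, -0.9]
grip_width: 0.019
```

arm_command(rows="1 -5 -1 0 0 0 0;1 -6 0 0 0 0 0;1 -5 0 0 0 0 0;1 -6 1 0 0 0 0;1 -5 2 0 0 0 0")

```text
time_s: 11.9
position: [0.4997, 0.0607, 0.2024]
tool_rot: [[0.295, 0.956, -0.0], [0.956, -0.295, -0.0], [-0.0, 0.0, -1.0]]
ft_force: [-0.1, 0.0, 0.2]
grip_width: 0.0193
```

arm_command(rows="1 -5 1 0 0 0 0;1 -5 3 0 0 0 0;1 -5 3 0 0 0 0;1 -5 3 0 0 0 0;1 -4 4 0 0 0 0")

```text
time_s: 12.32
position: [0.5063, 0.0336, 0.2023]
tool_rot: [[0.295, 0.956, -0.0], [0.956, -0.295, -0.0], [-0.0, -0.0, -1.0]]
ft_force: [1.0, -0.3, -0.3]
grip_width: 0.0195
```

arm_command(rows="1 -3 4 0 0 0 0;1 -4 4 0 0 0 0;1 -2 5 0 0 0 0;1 0 0 0 0 0 0")

```text
time_s: 12.65
position: [0.5167, 0.0211, 0.2023]
tool_rot: [[0.295, 0.955, 0.0], [0.955, -0.295, -0.0], [-0.0, 0.0, -1.0]]
ft_force: [-0.1, -0.6, -0.5]
grip_width: 0.0196
```

```bash
python3 - <<'E'
from h import *
st();l=L(readout.observe()['position']);print(l)
t=grab('top');s=grab('scene');cv2.imwrite('pics/t4.png',t);cv2.imwrite('pics/s4.png',s)
cv2.imwrite('pics/c7.png',np.hstack([crop(t,170,140,100,110,4),crop(s,205,130,95,110,4)]))
E
```

```text
12.65 [0.5167 0.0211 0.2023] tooly -17.2 z [ 0. -0. -1.] F [-0.1 -0.6 -0.5] w 0.0196 q6 6.4
[-25.9 -49.7]
```

View pics/c7.png

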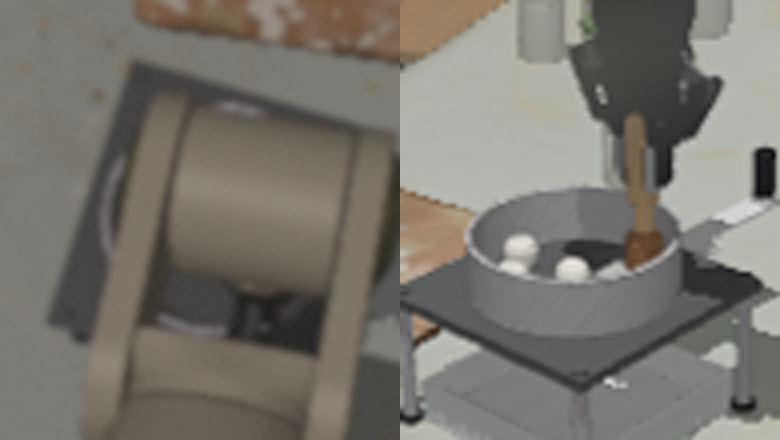

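The top view is fully covered by the arm. The scene half shows beads at (520,247), (512,268) and (572,268), and the stick at (640,245). I compare these with the projected start positions.

```bash
python3 - <<'E'
from h import *
for i,b in enumerate(((.6062,.0505),(.5931,.0902),(.5516,.1094),(.5533,.0693),(.5136,.0755))):
    p=proj('scene',(*b,.13));print(i+1,np.round(p,1),'crop',np.round([400+(p[0]-205)*4,(p[1]-130)*4]))
p=proj('scene',W(0,-49,.034));print('tray under hole',400+(p[0]-205)*4,(p[1]-130)*4)
for x in range(-40,41,20):
  p=proj('scene',W(x,76,.157));print(x,400+(p[0]-205)*4,(p[1]-130)*4)
E
```

```text
1 [233.9 190.5] crop [516. 242.]
2 [231.6 196.8] crop [506. 267.]
3 [241.2 202.2] crop [545. 289.]
4 [246.8 196.3] crop [567. 265.]
5 [258.1 199.7] crop [612. 279.]
tray under hole 614.0104588858799 347.1971572327734
-40 535.6367658112571 280.1939986099345
-20 515.2109678411541 271.5314365800183
0 495.1621432458144 263.0287486097245
20 475.4799514584183 254.68154927422813
40 456.15442668128867 246.48561208795002
```

I lift and step aside for a clear top view.

arm_command(rows="1 0 0 -25 0 0 0;1 0 0 -30 0 0 0;1 0 0 -20 0 0 0;1 25 -20 0 0 0 0;1 30 -20 0 0 0 0")

```text
time_s: 13.17
position: [0.494, 0.0859, 0.2784]
tool_rot: [[0.298, 0.955, 0.002], [0.955, -0.298, -0.0], [0.0, 0.002, -1.0]]
ft_force: [0.3, 0.6, -0.7]
grip_width: 0.0193
```

arm_command(rows="1 30 -20 0 0 0 0;1 30 -20 0 0 0 0;1 30 -20 0 0 0 0;1 30 -20 0 0 0 0;1 0 0 0 0 0 0")

```text
time_s: 13.58
position: [0.4504, 0.2292, 0.2775]
tool_rot: [[0.289, 0.957, -0.0], [0.957, -0.289, 0.002], [0.002, -0.001, -1.0]]
ft_force: [1.3, -0.3, -0.5]
grip_width: 0.0196
```

```bash
cat >> h.py <<'E'
def beads(tag):
    t=grab('top');cv2.imwrite(f'pics/t{tag}.png',t)
    g=cv2.cvtColor(t,cv2.COLOR_BGR2GRAY);x0,y0,x1,y1=180,150,275,245;r=g[y0:y1,x0:x1]
    yy,xx=np.mgrid[y0:y1,x0:x1]
    u=proj('top',W(0,0,.12));m=((r>118)&(np.hypot(xx-u[0],yy-u[1])<25)).astype(np.uint8)
    n,_,s,c=cv2.connectedComponentsWithStats(m)
    for i in range(1,n):
        if s[i][4]>8: print('blob',s[i][4],s[i][2:4],L(plane('top',*(c[i]+[x0,y0]),.134)),r[int(c[i][1]),int(c[i][0])])
E
python3 - <<'E'
from h import *
st();print(L(readout.observe()['position']));beads(5)
t=cv2.imread('pics/t5.png');s=grab('scene');cv2.imwrite('pics/s5.png',s);cv2.imwrite('pics/c8.png',np.hstack([crop(t,170,140,100,110,4),crop(s,205,130,95,110,4)]))
E
```

```text
13.58 [0.4504 0.2292 0.2775] tooly -16.8 z [-0.     0.002 -1.   ] F [ 1.3 -0.3 -0.5] w 0.0196 q6 30.3
[-150.2  130. ]
blob 47 [8 8] [51.   4.5] 162
blob 49 [8 8] [26.7 38.9] 164
blob 50 [8 8] [-5.5  7.8] 166
blob 49 [8 8] [-18.4  45.6] 168
blob 86 [10 13] [ -4.5 -60.3] 154
```

View pics/c8.png

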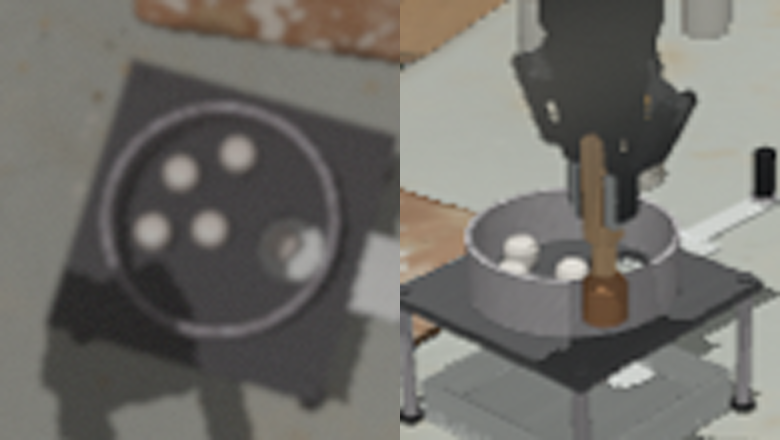

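One bead (b5) has gone through the outlet; the white patch at (300,252) in the top half is the tray seen through it. The four others have not moved, and the blob finder confirms their positions. Next I enter at (23,8), between b1, b2 and b4.

arm_command(rows="1 -12 17 0 0 0 0;1 -12 17 0 0 0 0;1 -12 18 0 0 0 0;1 -12 17 0 0 0 0;1 -12 17 0 0 0 0")

```text
time_s: 14.1
position: [0.5181, 0.1396, 0.2773]
tool_rot: [[0.296, 0.955, -0.0], [0.955, -0.296, -0.0], [-0.0, -0.0, -1.0]]
ft_force: [-0.0, 0.4, -1.2]
grip_width: 0.0197
```

arm_command(rows="1 -12 17 0 0 0 0;1 -13 18 0 0 0 0;1 -12 17 0 0 0 0;1 -13 18 0 0 0 0;1 -12 17 0 0 0 0")

```text
time_s: 14.52
position: [0.5828, 0.0543, 0.2772]
tool_rot: [[0.297, 0.955, -0.0], [0.955, -0.297, -0.0], [-0.0, -0.0, -1.0]]
ft_force: [-0.1, 0.1, -0.5]
grip_width: 0.0197
```

arm_command(rows="1 0 0 0 0 0 0;1 0 0 0 0 0 0")

```text
time_s: 14.68
position: [0.5824, 0.055, 0.2768]
tool_rot: [[0.298, 0.955, -0.001], [0.955, -0.298, 0.0], [-0.0, -0.001, -1.0]]
ft_force: [-0.2, -0.2, -0.6]
grip_width: 0.0194
```

```bash
python3 - <<'E'
from h import *
st();print(L(readout.observe()['position']),rel(W(23,8.5,.2022)))
E
```

```text
14.68 [0.5824 0.055  0.2768] tooly -17.3 z [-0.001  0.    -1.   ] F [-0.2 -0.2 -0.6] w 0.0194 q6 11.1
[27.  2.] [ 6.5 -4.  74.6]
```

arm_command(rows="1 3 -2 10 0 0 0;1 3 -2 20 0 0 0;1 0 0 20 0 0 0;1 0 0 12 0 0 0;1 0 0 6 0 0 0")

```text
time_s: 15.1
position: [0.579, 0.0641, 0.2077]
tool_rot: [[0.295, 0.956, -0.003], [0.956, -0.295, 0.0], [-0.001, -0.003, -1.0]]
ft_force: [-0.1, 0.6, -0.3]
grip_width: 0.0193
```

arm_command(rows="1 0 0 4 0 0 0;1 0 0 3 0 0 0;1 0 0 0 0 0 0")

```text
time_s: 15.35
position: [0.5801, 0.0638, 0.2025]
tool_rot: [[0.295, 0.956, 0.0], [0.956, -0.295, -0.0], [0.0, 0.0, -1.0]]
ft_force: [0.3, -0.3, -1.2]
grip_width: 0.0191
```

arm_command(rows="1 4 -2 0 0 0 0;1 4 -3 0 0 0 0;1 4 -3 0 0 0 0;1 4 -3 0 0 0 0;1 4 -4 0 0 0 0")

```text
time_s: 15.77
position: [0.5715, 0.0879, 0.2025]
tool_rot: [[0.295, 0.956, 0.0], [0.956, -0.295, 0.0], [0.0, 0.0, -1.0]]
ft_force: [0.6, -0.1, 0.2]
grip_width: 0.0196
```

arm_command(rows="1 3 -4 0 0 0 0;1 2 -4 0 0 0 0;1 1 -4 0 0 0 0;1 0 -2 0 0 0 0;1 0 0 0 0 0 0")

```text
time_s: 16.18
position: [0.5596, 0.0973, 0.2024]
tool_rot: [[0.295, 0.956, -0.0], [0.956, -0.295, 0.0], [0.0, -0.0, -1.0]]
ft_force: [-0.1, -0.6, -0.5]
grip_width: 0.0193
```

```bash
python3 - <<'E'
from h import *
st();print(L(readout.observe()['position']))
E
```

```text
16.18 [0.5596 0.0973 0.2024] tooly -17.1 z [-0.  0. -1.] F [-0.1 -0.6 -0.5] w 0.0193 q6 15.1
[-7.2 35.8]
```

arm_command(rows="1 -4 0 0 0 0 0;1 -5 0 0 0 0 0;1 -5 0 0 0 0 0;1 -5 0 0 0 0 0;1 -5 0 0 0 0 0")

```text
time_s: 16.6
position: [0.5529, 0.0734, 0.2023]
tool_rot: [[0.295, 0.955, -0.0], [0.955, -0.295, -0.0], [-0.0, -0.0, -1.0]]
ft_force: [-0.7, 0.3, -0.6]
grip_width: 0.0196
```

arm_command(rows="1 -5 0 0 0 0 0;1 -5 0 0 0 0 0;1 -5 0 0 0 0 0;1 -5 1 0 0 0 0;1 -5 1 0 0 0 0")

```text
time_s: 17.02
position: [0.5475, 0.0492, 0.2024]
tool_rot: [[0.295, 0.956, 0.0], [0.956, -0.295, -0.0], [-0.0, 0.0, -1.0]]
ft_force: [1.5, -0.7, -0.4]
grip_width: 0.0195
```

arm_command(rows="1 -4 1 0 0 0 0;1 -4 1 0 0 0 0;1 -3 1 0 0 0 0;1 -3 0 0 0 0 0;1 0 0 0 0 0 0")

```text
time_s: 17.43
position: [0.5462, 0.035, 0.2023]
tool_rot: [[0.295, 0.955, -0.0], [0.955, -0.295, -0.0], [-0.0, -0.0, -1.0]]
ft_force: [0.6, 0.1, -1.0]
grip_width: 0.0191
```

arm_command(rows="1 0 0 -25 0 0 0;1 0 0 -30 0 0 0;1 0 0 -20 0 0 0;1 18 -20 0 0 0 0;1 20 -20 0 0 0 0")

```text
time_s: 17.85
position: [0.5195, 0.0834, 0.2783]
tool_rot: [[0.297, 0.955, 0.003], [0.955, -0.297, -0.0], [0.001, 0.002, -1.0]]
ft_force: [-0.8, 0.8, -1.3]
grip_width: 0.0194
```

arm_command(rows="1 20 -20 0 0 0 0;1 25 -25 0 0 0 0;1 25 -25 0 0 0 0;1 25 -25 0 0 0 0;1 25 -25 0 0 0 0")

```text
time_s: 18.27
position: [0.4388, 0.235, 0.2774]
tool_rot: [[0.295, 0.956, 0.0], [0.956, -0.295, 0.0], [0.0, 0.0, -1.0]]
ft_force: [0.5, 0.6, 0.2]
grip_width: 0.0195
```

arm_command(rows="1 0 0 0 0 0 0")

```text
time_s: 18.35
position: [0.437, 0.2378, 0.2777]
tool_rot: [[0.29, 0.957, -0.001], [0.957, -0.29, 0.002], [0.001, -0.001, -1.0]]
ft_force: [-0.7, 0.6, -1.0]
grip_width: 0.0195
```

```bash
python3 - <<'E'
from h import *
st();print(L(readout.observe()['position']));beads(6)
E
```

```text
18.35 [0.437  0.2378 0.2777] tooly -16.8 z [-0.001  0.002 -1.   ] F [-0.7  0.6 -1. ] w 0.0195 q6 31.7
[-165.5  134.3]
blob 47 [8 8] [51.   4.5] 161
blob 47 [8 8] [27.6 49. ] 166
blob 82 [10 13] [ -4.8 -60.5] 154
blob 39 [7 7] [-30.6  52.4] 166
```

Three beads are left. For b3 I enter at (0,54) and sweep it along the left wall.

arm_command(rows="1 -8 16 0 0 0 0;1 -8 17 0 0 0 0;1 -8 16 0 0 0 0;1 -8 17 0 0 0 0;1 -8 16 0 0 0 0")

```text
time_s: 18.82
position: [0.5075, 0.1697, 0.2772]
tool_rot: [[0.296, 0.955, -0.0], [0.955, -0.296, -0.0], [-0.0, 0.0, -1.0]]
ft_force: [0.9, 0.6, -0.5]
grip_width: 0.0193
```

arm_command(rows="1 -8 17 0 0 0 0;1 -8 16 0 0 0 0;1 -8 17 0 0 0 0;1 -8 16 0 0 0 0;1 -8 17 0 0 0 0")

```text
time_s: 19.23
position: [0.5749, 0.1069, 0.2772]
tool_rot: [[0.296, 0.955, -0.0], [0.955, -0.296, -0.0], [-0.0, -0.0, -1.0]]
ft_force: [-0.3, 0.2, -0.9]
grip_width: 0.0194
```

arm_command(rows="1 0 0 0 0 0 0;1 0 0 0 0 0 0")

```text
time_s: 19.4
position: [0.5745, 0.1073, 0.2768]
tool_rot: [[0.297, 0.955, -0.001], [0.955, -0.297, -0.0], [-0.0, -0.001, -1.0]]
ft_force: [0.4, -1.0, -0.6]
grip_width: 0.0193
```

```bash
python3 - <<'E'
from h import *
st();print(L(readout.observe()['position']),rel(W(-0.5,54,.2022)))
rows([(-.5,54)]+arc(57,96,242,26))
E
```

```text
19.4 [0.5745 0.1073 0.2768] tooly -17.3 z [-0.001 -0.    -1.   ] F [ 0.4 -1.  -0.6] w 0.0193 q6 16.2
[ 4.1 49.7] [ 4.3 -4.6 74.6]
1 3 -5 0 0 0 0;1 -1 -6 0 0 0 0;1 -2 -5 0 0 0 0;1 -1 -6 0 0 0 0;1 -3 -5 0 0 0 0
1 -3 -4 0 0 0 0;1 -3 -5 0 0 0 0;1 -4 -4 0 0 0 0;1 -4 -4 0 0 0 0;1 -5 -3 0 0 0 0
1 -4 -3 0 0 0 0;1 -5 -2 0 0 0 0;1 -6 -2 0 0 0 0;1 -5 -1 0 0 0 0;1 -6 -1 0 0 0 0
1 -5 0 0 0 0 0;1 -6 0 0 0 0 0;1 -5 1 0 0 0 0;1 -6 1 0 0 0 0;1 -5 2 0 0 0 0
1 -5 2 0 0 0 0;1 -5 3 0 0 0 0;1 -4 4 0 0 0 0;1 -4 3 0 0 0 0;1 -4 4 0 0 0 0
1 -3 5 0 0 0 0;1 -3 5 0 0 0 0
```

arm_command(rows="1 2 -2 10 0 0 0;1 2 -2 20 0 0 0;1 0 -1 20 0 0 0;1 0 0 12 0 0 0;1 0 0 6 0 0 0")

```text
time_s: 19.82
position: [0.5693, 0.1142, 0.2078]
tool_rot: [[0.294, 0.956, -0.003], [0.956, -0.294, 0.0], [-0.001, -0.003, -1.0]]
ft_force: [0.6, 0.9, 0.3]
grip_width: 0.0195
```

arm_command(rows="1 0 0 4 0 0 0;1 0 0 3 0 0 0;1 0 0 0 0 0 0")

```text
time_s: 20.07
position: [0.5704, 0.1139, 0.2025]
tool_rot: [[0.295, 0.956, 0.0], [0.956, -0.295, 0.0], [0.0, 0.0, -1.0]]
ft_force: [0.6, -0.1, -0.8]
grip_width: 0.0195
```

arm_command(rows="1 3 -5 0 0 0 0;1 -1 -6 0 0 0 0;1 -2 -5 0 0 0 0;1 -1 -6 0 0 0 0;1 -3 -5 0 0 0 0")

```text
time_s: 20.48
position: [0.5427, 0.1182, 0.2026]
tool_rot: [[0.294, 0.956, 0.0], [0.956, -0.294, 0.0], [0.0, 0.0, -1.0]]
ft_force: [-0.1, -0.7, -0.2]
grip_width: 0.0197
```

```bash
python3 - <<'E'
from h import *
st();print(L(readout.observe()['position']),'cmd should be',arc(57,96,242,26)[4])
E
```

```text
20.48 [0.5427 0.1182 0.2026] tooly -17.1 z [ 0.  0. -1.] F [-0.1 -0.7 -0.2] w 0.0197 q6 17.2
[-29.5  50.8] cmd should be (np.float64(-27.164417041214527), np.float64(50.11082165372041))
```

arm_command(rows="1 -4 -3 0 0 0 0;1 -3 -5 0 0 0 0;1 -4 -4 0 0 0 0;1 -4 -3 0 0 0 0;1 -5 -3 0 0 0 0")

```text
time_s: 20.9
position: [0.5199, 0.1039, 0.2024]
tool_rot: [[0.295, 0.956, 0.0], [0.956, -0.295, 0.0], [0.0, 0.0, -1.0]]
ft_force: [0.8, 0.0, -0.3]
grip_width: 0.0196
```

arm_command(rows="1 -4 -3 0 0 0 0;1 -5 -2 0 0 0 0;1 -6 -2 0 0 0 0;1 -5 -1 0 0 0 0;1 -6 -1 0 0 0 0")

```text
time_s: 21.32
position: [0.5039, 0.0815, 0.2024]
tool_rot: [[0.295, 0.956, 0.0], [0.956, -0.295, 0.0], [0.0, 0.0, -1.0]]
ft_force: [-0.1, 0.0, -0.4]
grip_width: 0.0193
```

arm_command(rows="1 -5 0 0 0 0 0;1 -6 0 0 0 0 0;1 -5 1 0 0 0 0;1 -6 1 0 0 0 0;1 -5 2 0 0 0 0")

```text
time_s: 21.73
position: [0.4999, 0.0544, 0.2023]
tool_rot: [[0.295, 0.956, -0.0], [0.956, -0.295, -0.0], [-0.0, -0.0, -1.0]]
ft_force: [0.2, 0.2, -0.2]
grip_width: 0.0195
```

arm_command(rows="1 -5 2 0 0 0 0;1 -5 3 0 0 0 0;1 -4 4 0 0 0 0;1 -4 3 0 0 0 0;1 -4 4 0 0 0 0")

```text
time_s: 22.15
position: [0.509, 0.0288, 0.2023]
tool_rot: [[0.295, 0.956, -0.0], [0.956, -0.295, 0.0], [-0.0, -0.0, -1.0]]
ft_force: [0.6, -1.2, 0.3]
grip_width: 0.0197
```

arm_command(rows="1 -3 5 0 0 0 0;1 -3 5 0 0 0 0;1 0 0 0 0 0 0;1 0 0 0 0 0 0")

```text
time_s: 22.48
position: [0.5167, 0.0204, 0.2022]
tool_rot: [[0.295, 0.955, -0.0], [0.955, -0.295, 0.0], [0.0, -0.0, -1.0]]
ft_force: [0.4, 0.3, -1.1]
grip_width: 0.0195
```

arm_command(rows="1 0 0 -25 0 0 0;1 0 0 -30 0 0 0;1 0 0 -20 0 0 0;1 25 -20 0 0 0 0;1 30 -20 0 0 0 0")

```text
time_s: 22.9
position: [0.4947, 0.0846, 0.2784]
tool_rot: [[0.298, 0.955, 0.002], [0.955, -0.298, -0.0], [0.0, 0.002, -1.0]]
ft_force: [0.0, -0.4, -1.3]
grip_width: 0.0192
```

arm_command(rows="1 30 -20 0 0 0 0;1 30 -20 0 0 0 0;1 30 -20 0 0 0 0;1 30 -20 0 0 0 0;1 0 0 0 0 0 0")

```text
time_s: 23.32
position: [0.4511, 0.228, 0.2775]
tool_rot: [[0.289, 0.957, -0.0], [0.957, -0.289, 0.002], [0.002, -0.001, -1.0]]
ft_force: [-0.2, 0.4, -0.9]
grip_width: 0.0195
```

```bash
python3 - <<'E'
from h import *
st();print(L(readout.observe()['position']),rel(W(49,32,.2775)));beads(7)
E
```

```text
23.32 [0.4511 0.228  0.2775] tooly -16.8 z [-0.     0.002 -1.   ] F [-0.2  0.4 -0.9] w 0.0195 q6 30.1
[-149.2  129. ] [-97.6 197.9  -0.3]
blob 46 [8 8] [51.1  4.7] 162
blob 47 [8 8] [27.6 49. ] 164
blob 85 [ 9 13] [ -4.3 -60.6] 169
```

b3 is through. For b1 I enter behind it at (49,32).

arm_command(rows="1 -9 19 0 0 0 0;1 -9 19 0 0 0 0;1 -9 20 0 0 0 0;1 -9 19 0 0 0 0;1 -10 20 0 0 0 0")

```text
time_s: 23.78
position: [0.5333, 0.1492, 0.2773]
tool_rot: [[0.295, 0.955, -0.0], [0.955, -0.295, -0.0], [-0.0, -0.0, -1.0]]
ft_force: [0.6, 0.2, -0.2]
grip_width: 0.0195
```

arm_command(rows="1 -9 19 0 0 0 0;1 -9 19 0 0 0 0;1 -9 20 0 0 0 0;1 -10 20 0 0 0 0;1 -10 19 0 0 0 0")

```text
time_s: 24.2
position: [0.6122, 0.0753, 0.2771]
tool_rot: [[0.296, 0.955, -0.0], [0.955, -0.296, -0.0], [-0.0, -0.0, -1.0]]
ft_force: [1.4, 0.4, -1.4]
grip_width: 0.0193
```

arm_command(rows="1 0 0 0 0 0 0;1 0 0 0 0 0 0;1 0 0 0 0 0 0")

```text
time_s: 24.45
position: [0.6111, 0.0769, 0.2772]
tool_rot: [[0.295, 0.955, -0.001], [0.955, -0.295, 0.0], [-0.0, -0.001, -1.0]]
ft_force: [-0.2, -0.1, -0.2]
grip_width: 0.0192
```

```bash
python3 - <<'E'
from h import *
st();print(L(readout.observe()['position']),rel(W(49,32.5,.2022)))
rows([(49,32)]+arc(57,28,-62,16))
E
```

```text
24.45 [0.6111 0.0769 0.2772] tooly -17.2 z [-0.001  0.    -1.   ] F [-0.2 -0.1 -0.2] w 0.0192 q6 13.3
[48.  31.3] [ 1.2  1.  75. ]
1 -5 1 0 0 0 0;1 -5 3 0 0 0 0;1 -6 2 0 0 0 0;1 -5 1 0 0 0 0;1 -6 1 0 0 0 0
1 -5 0 0 0 0 0;1 -6 0 0 0 0 0;1 -5 -1 0 0 0 0;1 -6 -1 0 0 0 0;1 -5 -2 0 0 0 0
1 -5 -3 0 0 0 0;1 -5 -3 0 0 0 0;1 -4 -3 0 0 0 0;1 -4 -4 0 0 0 0;1 -4 -4 0 0 0 0
1 -3 -4 0 0 0 0;1 -3 -5 0 0 0 0
```

arm_command(rows="1 1 1 10 0 0 0;1 0 0 20 0 0 0;1 0 0 20 0 0 0;1 0 0 12 0 0 0;1 0 0 6 0 0 0")

```text
time_s: 24.87
position: [0.612, 0.0783, 0.208]
tool_rot: [[0.294, 0.956, -0.001], [0.956, -0.294, -0.0], [-0.0, -0.001, -1.0]]
ft_force: [0.9, 0.9, -0.7]
grip_width: 0.0192
```

arm_command(rows="1 0 0 4 0 0 0;1 0 0 3 0 0 0;1 0 0 0 0 0 0")

```text
time_s: 25.12
position: [0.6124, 0.0781, 0.2019]
tool_rot: [[0.294, 0.956, -0.001], [0.956, -0.294, 0.0], [-0.0, -0.001, -1.0]]
ft_force: [0.0, -0.2, -1.4]
grip_width: 0.0194
```

arm_command(rows="1 -5 1 0 0 0 0;1 -5 3 0 0 0 0;1 -6 2 0 0 0 0;1 -5 1 0 0 0 0;1 -6 1 0 0 0 0")

```text
time_s: 25.53
position: [0.6125, 0.0488, 0.2025]
tool_rot: [[0.295, 0.955, 0.0], [0.955, -0.295, -0.0], [0.0, 0.0, -1.0]]
ft_force: [0.4, 0.4, -1.0]
grip_width: 0.0193
```

arm_command(rows="1 -5 0 0 0 0 0;1 -6 0 0 0 0 0;1 -5 -1 0 0 0 0;1 -6 -1 0 0 0 0;1 -5 -2 0 0 0 0")

```text
time_s: 25.95
position: [0.6003, 0.0244, 0.2023]
tool_rot: [[0.295, 0.956, -0.0], [0.956, -0.295, -0.0], [-0.0, -0.0, -1.0]]
ft_force: [0.2, 0.9, -1.0]
grip_width: 0.019
```

arm_command(rows="1 -5 -3 0 0 0 0;1 -5 -3 0 0 0 0;1 -4 -3 0 0 0 0;1 -4 -4 0 0 0 0;1 -4 -4 0 0 0 0")

```text
time_s: 26.37
position: [0.5773, 0.0088, 0.2024]
tool_rot: [[0.295, 0.956, 0.0], [0.956, -0.295, -0.0], [-0.0, 0.0, -1.0]]
ft_force: [0.3, -0.3, -0.2]
grip_width: 0.0194
```

arm_command(rows="1 -2 -4 0 0 0 0;1 -2 -5 0 0 0 0;1 0 0 0 0 0 0;1 0 0 0 0 0 0")

```text
time_s: 26.7
position: [0.5679, 0.0079, 0.2025]
tool_rot: [[0.295, 0.956, 0.0], [0.956, -0.295, -0.0], [0.0, 0.0, -1.0]]
ft_force: [-0.9, -0.3, -1.8]
grip_width: 0.0194
```

arm_command(rows="1 0 0 -25 0 0 0;1 0 0 -30 0 0 0;1 0 0 -20 0 0 0;1 25 -25 0 0 0 0;1 30 -30 0 0 0 0")

```text
time_s: 27.12
position: [0.533, 0.0752, 0.278]
tool_rot: [[0.298, 0.955, 0.003], [0.955, -0.298, -0.0], [0.0, 0.003, -1.0]]
ft_force: [0.3, 1.0, -1.3]
grip_width: 0.0196
```

arm_command(rows="1 30 -30 0 0 0 0;1 30 -30 0 0 0 0;1 30 -30 0 0 0 0;1 30 -30 0 0 0 0;1 0 0 0 0 0 0")

```text
time_s: 27.53
position: [0.4508, 0.2285, 0.2778]
tool_rot: [[0.289, 0.957, -0.0], [0.957, -0.289, 0.002], [0.002, -0.001, -1.0]]
ft_force: [-0.3, -0.4, -0.6]
grip_width: 0.019
```

```bash
python3 - <<'E'
from h import *
st();print(L(readout.observe()['position']),rel(W(0,54,.2775)));beads(8)
E
```

```text
27.53 [0.4508 0.2285 0.2778] tooly -16.8 z [-0.     0.002 -1.   ] F [-0.3 -0.4 -0.6] w 0.019 q6 30.1
[-149.5  129.4] [-76.  149.2   0. ]
blob 45 [7 7] [25.  51.7] 167
blob 85 [ 9 13] [ -4.3 -60.6] 168
```

b1 is through. The last bead, b2, is at (25,52), so I enter at (−6,54) and sweep the right wall.

arm_command(rows="1 -7 14 0 0 0 0;1 -7 14 0 0 0 0;1 -7 14 0 0 0 0;1 -7 14 0 0 0 0;1 -8 14 0 0 0 0")

```text
time_s: 28.0
position: [0.5118, 0.1668, 0.2772]
tool_rot: [[0.295, 0.955, -0.0], [0.955, -0.295, -0.0], [-0.0, -0.0, -1.0]]
ft_force: [0.6, 0.6, -1.1]
grip_width: 0.0193
```

arm_command(rows="1 -7 14 0 0 0 0;1 -7 14 0 0 0 0;1 -7 14 0 0 0 0;1 -7 14 0 0 0 0;1 -8 13 0 0 0 0")

```text
time_s: 28.42
position: [0.567, 0.1123, 0.2772]
tool_rot: [[0.295, 0.956, -0.0], [0.956, -0.295, 0.0], [0.0, -0.0, -1.0]]
ft_force: [0.7, 0.8, -0.4]
grip_width: 0.0194
```

arm_command(rows="1 0 0 0 0 0 0;1 0 0 0 0 0 0;1 0 0 0 0 0 0")

```text
time_s: 28.67
position: [0.5657, 0.1137, 0.2773]
tool_rot: [[0.295, 0.956, -0.0], [0.956, -0.295, 0.0], [0.0, -0.0, -1.0]]
ft_force: [-0.0, 0.1, -0.8]
grip_width: 0.0196
```

```bash
python3 - <<'E'
from h import *
st();print(L(readout.observe()['position']),rel(W(-6,55,.2022)))
rows([(-6,55)]+arc(56.5,90,-66,28))
E
```

```text
28.67 [0.5657 0.1137 0.2773] tooly -17.1 z [-0.  0. -1.] F [-0.   0.1 -0.8] w 0.0196 q6 16.7
[-6.2 53.2] [ 1.8  0.2 75.1]
1 2 6 0 0 0 0;1 -1 5 0 0 0 0;1 -1 6 0 0 0 0;1 -1 5 0 0 0 0;1 -2 5 0 0 0 0
1 -2 5 0 0 0 0;1 -3 5 0 0 0 0;1 -3 5 0 0 0 0;1 -4 4 0 0 0 0;1 -4 3 0 0 0 0
1 -4 4 0 0 0 0;1 -5 3 0 0 0 0;1 -5 2 0 0 0 0;1 -5 2 0 0 0 0;1 -5 1 0 0 0 0
1 -6 1 0 0 0 0;1 -5 0 0 0 0 0;1 -6 0 0 0 0 0;1 -5 0 0 0 0 0;1 -5 -2 0 0 0 0
1 -6 -1 0 0 0 0;1 -5 -3 0 0 0 0;1 -4 -2 0 0 0 0;1 -5 -4 0 0 0 0;1 -4 -3 0 0 0 0
1 -4 -4 0 0 0 0;1 -3 -4 0 0 0 0;1 -3 -5 0 0 0 0;1 -3 -5 0 0 0 0
```

arm_command(rows="1 1 0 10 0 0 0;1 0 0 20 0 0 0;1 0 0 20 0 0 0;1 0 0 12 0 0 0;1 0 0 6 0 0 0")

```text
time_s: 29.08
position: [0.5649, 0.1151, 0.2071]
tool_rot: [[0.294, 0.956, -0.003], [0.956, -0.294, 0.0], [-0.001, -0.003, -1.0]]
ft_force: [0.1, 0.2, -0.6]
grip_width: 0.0194
```

arm_command(rows="1 0 0 4 0 0 0;1 0 0 3 0 0 0;1 0 0 0 0 0 0")

```text
time_s: 29.33
position: [0.5661, 0.1146, 0.2023]
tool_rot: [[0.294, 0.956, 0.0], [0.956, -0.294, -0.0], [0.0, 0.0, -1.0]]
ft_force: [-0.5, 0.6, -0.5]
grip_width: 0.0195
```

arm_command(rows="1 2 6 0 0 0 0;1 -1 5 0 0 0 0;1 -1 6 0 0 0 0;1 -1 5 0 0 0 0;1 -2 5 0 0 0 0")

```text
time_s: 29.75
position: [0.5917, 0.1033, 0.2024]
tool_rot: [[0.295, 0.956, 0.0], [0.956, -0.295, 0.0], [0.0, 0.0, -1.0]]
ft_force: [-0.2, -0.0, -1.1]
grip_width: 0.0197
```

arm_command(rows="1 -2 5 0 0 0 0;1 -3 5 0 0 0 0;1 -3 5 0 0 0 0;1 -4 4 0 0 0 0;1 -4 3 0 0 0 0")

```text
time_s: 30.17
position: [0.6077, 0.0812, 0.2023]
tool_rot: [[0.295, 0.956, -0.0], [0.956, -0.295, -0.0], [-0.0, 0.0, -1.0]]
ft_force: [-0.4, 0.3, -1.0]
grip_width: 0.0192
```

arm_command(rows="1 -4 4 0 0 0 0;1 -5 3 0 0 0 0;1 -5 2 0 0 0 0;1 -5 2 0 0 0 0;1 -5 1 0 0 0 0")

```text
time_s: 30.58
position: [0.6118, 0.0547, 0.2023]
tool_rot: [[0.295, 0.956, 0.0], [0.956, -0.295, -0.0], [-0.0, 0.0, -1.0]]
ft_force: [-0.8, -0.4, -1.7]
grip_width: 0.0196
```

arm_command(rows="1 -6 1 0 0 0 0;1 -5 0 0 0 0 0;1 -6 0 0 0 0 0;1 -5 0 0 0 0 0;1 -5 -2 0 0 0 0")

```text
time_s: 31.0
position: [0.6027, 0.0293, 0.2023]
tool_rot: [[0.295, 0.956, 0.0], [0.956, -0.295, -0.0], [0.0, 0.0, -1.0]]
ft_force: [-0.7, -0.1, -0.4]
grip_width: 0.0196
```

arm_command(rows="1 -6 -1 0 0 0 0;1 -5 -3 0 0 0 0;1 -4 -2 0 0 0 0;1 -5 -4 0 0 0 0;1 -4 -3 0 0 0 0")

```text
time_s: 31.42
position: [0.5827, 0.0105, 0.2024]
tool_rot: [[0.295, 0.956, -0.0], [0.956, -0.295, 0.0], [0.0, -0.0, -1.0]]
ft_force: [-0.0, -0.0, -0.2]
grip_width: 0.0195
```

arm_command(rows="1 -4 -4 0 0 0 0;1 -3 -4 0 0 0 0;1 -1 -5 0 0 0 0;1 -1 -4 0 0 0 0;1 0 0 0 0 0 0")

```text
time_s: 31.83
position: [0.5637, 0.0074, 0.2025]
tool_rot: [[0.295, 0.956, -0.0], [0.956, -0.295, 0.0], [0.0, -0.0, -1.0]]
ft_force: [-0.5, 0.3, -0.5]
grip_width: 0.0197
```

arm_command(rows="1 0 0 0 0 0 0;1 0 0 -25 0 0 0;1 0 0 -30 0 0 0;1 0 0 -20 0 0 0;1 25 -25 0 0 0 0")

```text
time_s: 32.25
position: [0.5511, 0.0352, 0.281]
tool_rot: [[0.299, 0.954, 0.008], [0.954, -0.299, -0.003], [0.0, 0.009, -1.0]]
ft_force: [0.8, 0.2, -0.5]
grip_width: 0.0196
```

arm_command(rows="1 30 -30 0 0 0 0;1 30 -30 0 0 0 0;1 30 -30 0 0 0 0;1 30 -30 0 0 0 0;1 30 -30 0 0 0 0")

```text
time_s: 32.67
position: [0.4494, 0.2242, 0.2775]
tool_rot: [[0.295, 0.956, 0.0], [0.956, -0.295, 0.0], [0.0, 0.0, -1.0]]
ft_force: [0.6, 0.9, -0.4]
grip_width: 0.0196
```

arm_command(rows="1 0 0 0 0 0 0")

```text
time_s: 32.75
position: [0.4472, 0.2278, 0.2778]
tool_rot: [[0.288, 0.957, -0.0], [0.957, -0.288, 0.002], [0.002, -0.001, -1.0]]
ft_force: [-0.8, -0.4, -1.1]
grip_width: 0.0193
```

```bash
python3 - <<'E'
from h import *
st();print(L(readout.observe()['position']),rel((.451,.3345,.2775)));beads(9)
t=cv2.imread('pics/t9.png');s=grab('scene');cv2.imwrite('pics/s9.png',s);cv2.imwrite('pics/c9.png',np.hstack([crop(t,170,140,100,110,4),crop(s,205,130,95,150,4)[:440]]))
E
```

```text
32.75 [0.4472 0.2278 0.2778] tooly -16.8 z [-0.     0.002 -1.   ] F [-0.8 -0.4 -1.1] w 0.0193 q6 30.2
[-152.8  127.7] [103.3 -27.1   0.5]
blob 86 [ 9 13] [ -4.1 -60.6] 168
```

View pics/c9.png

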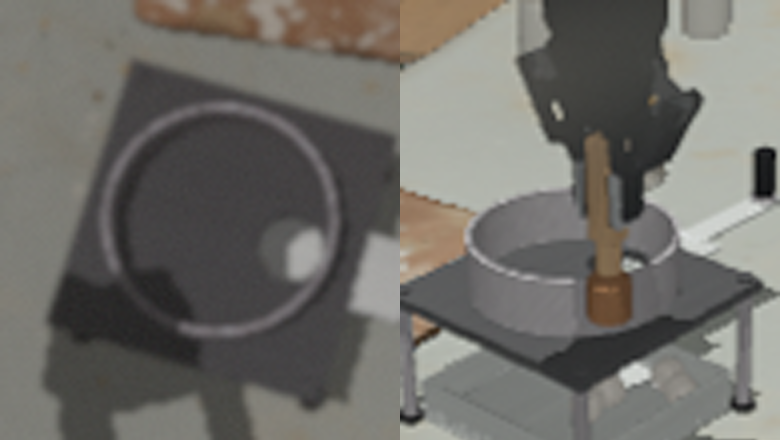

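The tub is empty in both halves: no beads in the top view, and through the legs in the scene half beads lie in the tray at (605,395) and (672,375). Now the stick goes back to its cup.

arm_command(rows="1 20 -5 0 0 0 0;1 20 -5 0 0 0 0;1 20 -6 0 0 0 0;1 20 -6 0 0 0 0;1 20 -5 0 0 0 0")

```text
time_s: 33.27
position: [0.4552, 0.3261, 0.2771]
tool_rot: [[0.297, 0.955, -0.0], [0.955, -0.297, -0.0], [-0.0, 0.0, -1.0]]
ft_force: [0.1, -0.2, -0.7]
grip_width: 0.0195
```

arm_command(rows="1 0 0 0 0 0 0;1 0 0 0 0 0 0;1 0 0 0 0 0 0")

```text
time_s: 33.52
position: [0.4549, 0.325, 0.2771]
tool_rot: [[0.296, 0.955, -0.0], [0.955, -0.296, -0.001], [-0.001, -0.0, -1.0]]
ft_force: [-0.2, -0.3, -0.6]
grip_width: 0.0196
```

```bash
python3 - <<'E'
from h import *
st();print(rel((.451,.3345,.0925)))
E
```

```text
33.52 [0.4549 0.325  0.2771] tooly -17.2 z [-0.    -0.001 -1.   ] F [-0.2 -0.3 -0.6] w 0.0196 q6 40.6
[  8.   -6.5 184.6]
```

arm_command(rows="1 4 -3 25 0 0 0;1 4 -3 30 0 0 0;1 0 0 30 0 0 0;1 0 0 30 0 0 0;1 0 0 20 0 0 0")

```text
time_s: 33.93
position: [0.4505, 0.3339, 0.1399]
tool_rot: [[0.296, 0.955, -0.002], [0.955, -0.296, -0.001], [-0.002, -0.002, -1.0]]
ft_force: [0.6, 0.4, -0.8]
grip_width: 0.0193
```

arm_command(rows="1 0 0 15 0 0 0;1 0 0 12 0 0 0;1 0 0 8 0 0 0;1 0 0 5 0 0 0;1 0 0 0 0 0 0")

```text
time_s: 34.35
position: [0.451, 0.3348, 0.1018]
tool_rot: [[0.296, 0.955, -0.001], [0.955, -0.296, -0.001], [-0.001, -0.001, -1.0]]
ft_force: [0.1, -0.1, -0.7]
grip_width: 0.0193
```

arm_command(rows="1 0 0 3 0 0 0;1 0 0 3 0 0 0;1 0 0 0 0 0 0")

```text
time_s: 34.6
position: [0.4509, 0.3355, 0.0963]
tool_rot: [[0.295, 0.956, 0.0], [0.956, -0.295, 0.0], [0.0, 0.0, -1.0]]
ft_force: [-0.4, 0.1, -0.4]
grip_width: 0.0195
```

arm_command(rows="1 0 0 2 0 0 0;1 0 0 1 0 0 0;1 0 0 1 0 0 0;1 0 0 0 0 0 0")

```text
time_s: 34.93
position: [0.4508, 0.3356, 0.0922]
tool_rot: [[0.295, 0.956, -0.0], [0.956, -0.295, -0.0], [-0.0, -0.0, -1.0]]
ft_force: [0.4, -0.3, -1.4]
grip_width: 0.0193
```

arm_command(rows="0.3 0 0 0 0 0 0;0.3 0 0 0 0 0 0;0.3 0 0 0 0 0 0;0 0 0 0 0 0 0;0 0 0 0 0 0 0")

```text
time_s: 35.35
position: [0.4509, 0.3356, 0.0924]
tool_rot: [[0.295, 0.956, 0.0], [0.956, -0.295, 0.0], [0.0, 0.0, -1.0]]
ft_force: [-0.0, 0.1, 0.0]
grip_width: 0.0781
```

arm_command(rows="0 0 0 0 0 0 0;0 0 0 0 0 0 0;0 0 0 -15 0 0 0;0 0 0 -20 0 0 0;0 0 0 -30 0 0 0")

```text
time_s: 35.77
position: [0.45, 0.3351, 0.1563]
tool_rot: [[0.295, 0.956, -0.004], [0.956, -0.295, -0.002], [-0.003, -0.003, -1.0]]
ft_force: [1.0, 0.9, -0.5]
grip_width: 0.0856
```

arm_command(rows="0 0 0 -35 0 0 0;0 0 0 -35 0 0 0;0 0 0 -30 0 0 0;0 0 0 0 0 0 0")

```text
time_s: 36.1
position: [0.4523, 0.3363, 0.2637]
tool_rot: [[0.295, 0.956, 0.01], [0.956, -0.295, 0.005], [0.007, 0.008, -1.0]]
ft_force: [0.5, 0.1, 0.2]
grip_width: 0.0854
```

```bash
python3 - <<'E'
from h import *
st();print(rel((.4869,-.1609,.25)))
s=grab('scene');cv2.imwrite('pics/s10.png',s)
hsv=cv2.cvtColor(s,cv2.COLOR_BGR2HSV);m=cv2.inRange(hsv,(8,70,60),(25,255,230))
for r in range(245,290,5):
    x=np.flatnonzero(m[r,215:260]);print(r,(x.min()+215,x.max()+215) if len(x) else None)
print('upright stick at cup centre: top',proj('scene',(.451,.3345,.131)),'mid',proj('scene',(.451,.3345,.07)))
E
```

```text
36.1 [0.4523 0.3363 0.2637] tooly -17.1 z [ 0.01   0.005 -1.   ] F [0.5 0.1 0.2] w 0.0854 q6 41.7
[-465.   179.4   11.7]
245 None
250 (np.int64(235), np.int64(239))
255 (np.int64(233), np.int64(242))
260 (np.int64(233), np.int64(242))
265 (np.int64(233), np.int64(242))
270 (np.int64(232), np.int64(246))
275 (np.int64(226), np.int64(251))
280 (np.int64(226), np.int64(250))
285 (np.int64(227), np.int64(252))
upright stick at cup centre: top [236.50240625 249.9508301 ] mid [237.24718917 270.62198062]
```

The stick stands upright, its top within a pixel of where it should be. Now back to the knob.

arm_command(rows="0 -31 12 0 0 0 0;0 -31 12 0 0 0 0;0 -31 12 0 0 0 0;0 -31 12 0 0 0 0;0 -31 12 0 0 0 0")

```text
time_s: 36.57
position: [0.4618, 0.1683, 0.256]
tool_rot: [[0.294, 0.956, -0.002], [0.956, -0.294, -0.0], [-0.001, -0.002, -1.0]]
ft_force: [1.4, -1.0, -0.1]
grip_width: 0.0853
```

arm_command(rows="0 -31 12 0 0 0 0;0 -31 12 0 0 0 0;0 -31 12 0 0 0 0;0 -31 12 0 0 0 0;0 -31 12 0 0 0 0")

```text
time_s: 36.98
position: [0.4735, 0.0025, 0.2562]
tool_rot: [[0.295, 0.956, -0.002], [0.956, -0.295, 0.001], [-0.0, -0.002, -1.0]]
ft_force: [0.2, -0.3, -0.3]
grip_width: 0.0852
```

arm_command(rows="0 -31 12 0 0 0 0;0 -31 12 0 0 0 0;0 -31 12 0 0 0 0;0 -31 12 0 0 0 0;0 -31 12 0 0 0 0")

```text
time_s: 37.4
position: [0.4852, -0.1633, 0.256]
tool_rot: [[0.295, 0.955, -0.002], [0.955, -0.295, 0.001], [0.001, -0.002, -1.0]]
ft_force: [0.4, -0.2, 0.7]
grip_width: 0.0854
```

arm_command(rows="0 0 0 0 0 0 0;0 0 0 0 0 0 0;0 0 0 0 0 0 0")

```text
time_s: 37.65
position: [0.4854, -0.1613, 0.2564]
tool_rot: [[0.295, 0.956, -0.002], [0.956, -0.295, 0.001], [0.001, -0.002, -1.0]]
ft_force: [-0.0, -0.3, -0.7]
grip_width: 0.0857
```

```bash
python3 - <<'E'
from h import *
st();print(rel((.488,-.160,.1325)))
E
```

```text
37.65 [ 0.4854 -0.1613  0.2564] tooly -17.2 z [-0.002  0.001 -1.   ] F [-0.  -0.3 -0.7] w 0.0857 q6 -14.5
[  1.9   2.3 123.9]
```

arm_command(rows="0 1 1 25 0 0 0;0 0 1 30 0 0 0;0 0 0 30 0 0 0;0 0 0 25 0 0 0;0 0 0 13 0 0 0")

```text
time_s: 38.07
position: [0.4868, -0.1592, 0.1314]
tool_rot: [[0.293, 0.956, -0.004], [0.956, -0.293, 0.003], [0.001, -0.005, -1.0]]
ft_force: [0.4, -0.3, 0.3]
grip_width: 0.0857
```

arm_command(rows="1 0 0 0 0 0 0;1 0 0 0 0 0 0;1 0 0 0 0 0 0;1 0 0 0 0 0 0;1 0 0 0 0 0 0", squeeze=80)

```text
time_s: 38.48
position: [0.4884, -0.1615, 0.1354]
tool_rot: [[0.294, 0.956, 0.002], [0.956, -0.294, -0.001], [-0.001, 0.002, -1.0]]
ft_force: [-0.2, -0.0, -0.1]
grip_width: 0.025
```

arm_command(rows="1 0 0 0 0 0 0;1 0 0 0 0 0 0;1 0 0 0 0 0 0;1 4 0 0 0 0 0;1 6 0 0 0 0 0")

```text
time_s: 38.9
position: [0.4904, -0.1534, 0.1355]
tool_rot: [[0.295, 0.955, -0.0], [0.955, -0.295, -0.003], [-0.003, 0.001, -1.0]]
ft_force: [-7.4, -7.3, 7.5]
grip_width: 0.0173
```

arm_command(rows="1 8 0 0 0 0 0;1 8 0 0 0 0 0;1 8 0 0 0 0 0;1 8 0 0 0 0 0;1 6 0 0 0 0 0")

```text
time_s: 39.32
position: [0.5018, -0.1165, 0.1355]
tool_rot: [[0.295, 0.956, -0.0], [0.956, -0.295, -0.003], [-0.003, 0.001, -1.0]]
ft_force: [-7.0, -8.3, 7.2]
grip_width: 0.0177
```

arm_command(rows="1 4 0 0 0 0 0;1 2 0 0 0 0 0;1 1 0 0 0 0 0;1 0 0 0 0 0 0;1 0 0 0 0 0 0")

```text
time_s: 39.73
position: [0.5039, -0.1098, 0.1355]
tool_rot: [[0.295, 0.956, -0.0], [0.956, -0.295, -0.002], [-0.002, 0.001, -1.0]]
ft_force: [-4.6, -4.2, 7.8]
grip_width: 0.0177
```

arm_command(rows="1 2 0 0 0 0 0;1 2 0 0 0 0 0;1 1 0 0 0 0 0;1 1 0 0 0 0 0;1 0 0 0 0 0 0")

```text
time_s: 40.15
position: [0.5043, -0.1085, 0.1355]
tool_rot: [[0.295, 0.956, -0.004], [0.955, -0.295, -0.011], [-0.012, -0.0, -1.0]]
ft_force: [-18.2, -31.0, 7.3]
grip_width: 0.0178
```

arm_command(rows="1 1 0 0 0 0 0;1 1 0 0 0 0 0;1 0 0 0 0 0 0")

```text
time_s: 40.4
position: [0.5044, -0.1083, 0.1356]
tool_rot: [[0.295, 0.955, -0.005], [0.955, -0.295, -0.014], [-0.015, -0.001, -1.0]]
ft_force: [-21.5, -40.9, 7.1]
grip_width: 0.018
```

The gate is against its stop: force rises to about 46 N with no further motion. I ease off, release and rise.

arm_command(rows="1 -3 0 0 0 0 0;1 -2 0 0 0 0 0;0 0 0 0 0 0 0;0 0 0 0 0 0 0;0 0 0 0 0 0 0")

```text
time_s: 40.82
position: [0.5053, -0.1059, 0.1346]
tool_rot: [[0.295, 0.956, 0.001], [0.956, -0.295, 0.0], [0.0, 0.001, -1.0]]
ft_force: [0.3, 0.2, 0.3]
grip_width: 0.0535
```

arm_command(rows="0 0 0 0 0 0 0;0 0 0 0 0 0 0;0 0 0 0 0 0 0;0 0 0 -20 0 0 0;0 0 0 -30 0 0 0")

```text
time_s: 41.23
position: [0.5041, -0.1054, 0.1828]
tool_rot: [[0.295, 0.956, -0.005], [0.956, -0.295, 0.003], [0.001, -0.006, -1.0]]
ft_force: [0.3, 0.2, -0.3]
grip_width: 0.0855
```

arm_command(rows="0 0 0 -35 0 0 0;0 0 0 -35 0 0 0;0 -25 0 -20 0 0 0;0 -35 0 0 0 0 0;0 -35 0 0 0 0 0")

```text
time_s: 41.65
position: [0.4771, -0.1974, 0.2759]
tool_rot: [[0.292, 0.956, 0.003], [0.956, -0.292, -0.002], [-0.001, 0.003, -1.0]]
ft_force: [0.2, -0.7, -1.5]
grip_width: 0.0851
```

arm_command(rows="0 -35 0 0 0 0 0;0 -35 0 0 0 0 0;0 -35 0 0 0 0 0;0 0 0 0 0 0 0;0 0 0 0 0 0 0")

```text
time_s: 42.07
position: [0.4456, -0.2984, 0.2739]
tool_rot: [[0.297, 0.955, -0.0], [0.955, -0.297, 0.001], [0.0, -0.001, -1.0]]
ft_force: [0.9, 0.8, -0.1]
grip_width: 0.0856
```

```bash
python3 - <<'E'
from h import *
st();t=grab('top');s=grab('scene');cv2.imwrite('pics/t11.png',t);cv2.imwrite('pics/s11.png',s)
c=np.zeros((600,800,3),np.uint8);a=crop(t,110,140,190,120,3);b=crop(s,195,155,110,150,4)
c[:360,:360]=a[:,:570][:, :360]
cv2.imwrite('pics/c11.png',np.hstack([cv2.resize(a,(380,240)),b[60:60+240]]) if 0 else np.vstack([np.hstack([cv2.resize(a,(360,228)),np.zeros((228,440,3),np.uint8)]),np.zeros((1,800,3),np.uint8)]))
cv2.imwrite('pics/c11.png',np.hstack([crop(t,180,145,120,110,3.0),np.zeros((330,1,3),np.uint8),crop(s,195,155,110,110,3.0)]))
cv2.imwrite('pics/c11.png',np.hstack([crop(t,200,150,100,150,4)[:,:400],crop(s,200,155,100,150,4)]))
g=cv2.cvtColor(t,cv2.COLOR_BGR2GRAY);m=(g<45).astype(np.uint8)
p=proj('top',(.504,-.106,.146));print('home knob px',p)
x,y=np.round(p).astype(int);r=m[y-8:y+9,x-12:x+13];ys,xs=np.nonzero(r)
if len(xs):
    q=(xs.mean()+x-12,ys.mean()+y-8);k=plane('top',*q,.146);print(q,k,L(k))
E
```

```text
42.07 [ 0.4456 -0.2984  0.2739] tooly -17.3 z [-0.     0.001 -1.   ] F [ 0.9  0.8 -0.1] w 0.0856 q6 -29.2
home knob px [286.06881593 213.0528701 ]
```

View pics/c11.png

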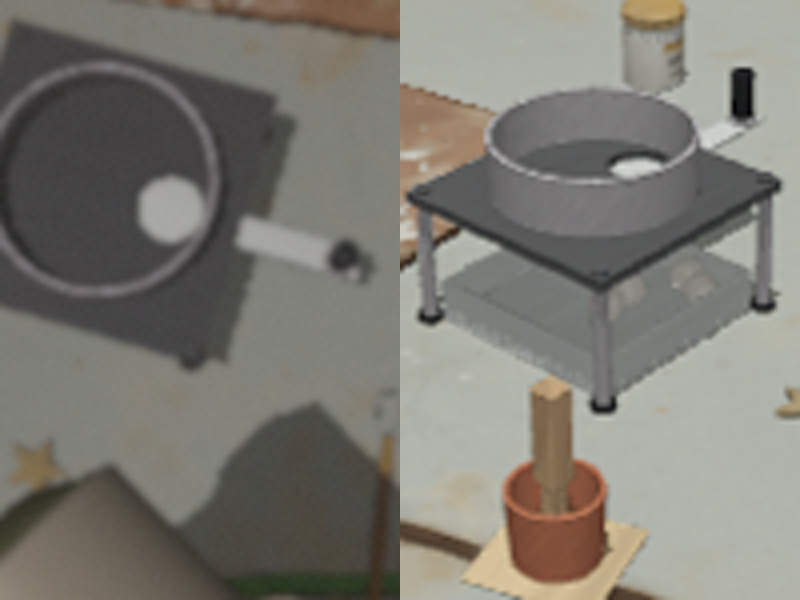

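The last picture shows the gate closed: the outlet is white and the knob at (345,254), i.e. pixel (286,213), is where it began. The beads are in the tray, the stick is upright in its cup, and the arm is clear. I hand in the job.

```bash
python3 -c "
from rig import env
print(env.close_job())"
```

```text
the job is handed in; nothing more can be done
None
```

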